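Test a ring's stone with a spring-tip stone tester

TASK

Draw the stone tester out of its dock and first check it on the steel reference disc on the dock's foot; then test the blue stone of the ring clamped in the ball vise on the board. At both places hold the tester square to the surface, with its tip on the middle of the disc or of the stone's flat top, and press lightly, so that the sprung tip is pushed about half way in but not to its stop; give the disc a full second. Finish while still holding the tester on the stone like that, without turning the ring in the jaws or disturbing the other things on the board.

Things in the scene. Friction and masses are not known exactly. Their poses are not given: they have to be found in the camera images.
- tester_mid (a point): the stone tester, a dark rectangular stick (18 x by 22 y by 105 mm z, grey top, 80 g) standing tip down in its dock. This point is the centre of that body, 52.5 mm under its top end; z runs along it from tip to top end. 30 mm of it sit in the socket with 1 mm play each side: draw it straight up 60 mm or more. Take it from above across the 18 or 22 mm width, 25 to 30 mm under the top end
- tester: the same tester; origin at the middle of its shoulder, the lower end of the body; same axes. Below the shoulder a metal nose, 11.6 mm wide, 18 mm long, then the brass tip
- probe_end (a point): the end of the tester's sprung brass tip (3 mm thick, round-ended, 8 mm out of the nose). At rest it lies on the tester's axis 78.5 mm below tester_mid (131 mm below the top end). It moves with the tip
- probe (a joint): how far the sprung tip is pushed into the tester, in m: 0 at rest, 0.005 at its stop. Spring: 0.8 N to start moving, then 0.5 N for each mm (2 N half way, 3.3 N at the stop)
- reference_disc (a point): centre of the top face of the bright steel reference disc, 19 mm across, level, 14.5 mm above the board, on the low front foot of the dock; z is up, square to the disc
- dock: the fixed tester dock: grey socket block 44 x 50 mm and 64 mm high, origin under the socket's centre on the board; its low foot (10 mm high, 58 mm wide) runs from 22 to 74 mm in front along -x, the disc lies on it 50 mm in front of the socket. The tester's shoulder rests 34 mm above the board
- stone_table (a point): centre of the table (the flat top facet, 10 mm across) of the blue eight-sided stone, 14 mm across, in a gold ring 22 mm across, the highest point of the vise, about 97 mm above the board; z points out of the stone, square to the table, and leans 14 to 26 degrees from the vertical, to another side each time. The ring is clamped by its shank only by friction: it turns in the jaws when pushed hard off-square
- ring: the same ring with its stone; origin in the centre of the hoop, 18.2 mm under the table, same axes
- vise: the fixed steel ball vise that holds the ring: 82 mm across, jaws 32 mm wide, their top 74 mm above the board, short pins to 79 mm; origin under its centre on the board. The ring leans towards its +x
- microscope: room furniture: a stereo microscope; its head hangs over the board at x 0.43 to 0.61, y 0 to 0.19, from 0.18 to 0.42 m up; keep the arm clear of it, and of the motor that hangs at x 0.25 to 0.35, y 0.44 to 0.55, from 0.25 to 0.54 m up: draw the arm in before it swings past them
- gauge: brass slide gauge lying on the board, 39 x 125 x 9 mm; leave it alone
- small_box: closed dark red ring box, 61 x 52 x 41 mm; leave it alone
- folding_loupe: folding loupe, 22 x 33 x 12 mm; leave it alone
- fine_tweezers: steel tweezers, 12 x 124 x 9 mm; leave them alone

How it is judged:
By the outcome, as a careful person would: the job done as asked, in the order asked, and still so for the second after the job is handed in, while the arm keeps its last pose, push and grip.
It also fails if it takes over 54 s, if anything falls off the work surface, if the arm or the gripper's body presses on something with over 40 N, if the wrist force passes 120 N, or if a joint passes its speed limit or range.

ROBOT

A 7-joint arm with a two-finger parallel gripper is mounted at the origin on a cart in front of the work surface, level with it; the furniture and walls round the work are solid. World frame = base frame: x ahead of the robot, y to its left, z up, the work surface at z = 0. Lengths are in m, angles in rad, forces in N, time in s.
With the tool pointing down it reaches from about 0.4 to 0.85 m from the base axis. Payload 10.4 kg.
Tool frame: the origin (TCP) lies between the finger pads; the fingertips stand 19 mm ahead of it and the grasp point (between the pads) is the TCP; x points along the fingers, y is the direction in which the jaws open and shut, and the axes are right-handed (so a half turn about x gives the same grasp; the last joint's range is limited). The gripper opens to 87 mm and grips with 3 to 60 N. Pads are 19 mm wide; open, the fingers measure 117 mm over their backs; the gripper's body (75 mm by 190 mm) begins 51 mm behind the grasp point.
Start: joints at [1.147, 0.332, -0.065, 1.46, 0.022, 1.35, -0.088], TCP at [0.244, -0.575, 0.242] pointing down, gripper open.
Joint ranges: [-2.6, 2.6], [-0.5, 2.12], [-1.47, 1.34], [0.16, 2.42], [-1.27, 4.41], [0.06, 2.06], [-2.6, 2.6]. Speed limits (rad/s): [2.22, 2.22, 2.79, 2.79, 3.14, 3.14, 3.14].

INTERFACE

Orientations are given as a unit quaternion [x, y, z, w].
In Python, from bench import r gives the robot as it stands.
- The arm moves only by the tool drive_tool, never from a script. Its argument "motion" is a list of rows, each a list of 4 numbers: the shift along the tool's x, y, z in cm, then the turn about the tool's x in units of 5 degrees (1.0 is 5 degrees). In form: [[tx, ty, tz, twist], ...]. A call has 1 to 20 rows; each row is the pose to reach, as a shift and turn from the pose commanded when the call began, along the tool's axes at that moment; what a row does not reach only later rows make up. A row lasts 1/12 s, in which the tool goes at most 41.7 mm and 7.16 degrees, less where a joint would pass 70% of its speed; a pose out of reach is approached as far as the arm can. A call with a gripper value outside its range is refused whole. "grip" is the closure in counts, from 0 (fully open) to 255 (shut), set as the call begins (left out, the last holds). The fingers move at their own pace and stop on an object; "force" is the grip in N (left out, the last holds). Time passes only in rows, so rows that repeat a pose let the fingers close. It gives the time, the measured TCP pose, the force and the opening at its end, in the units of the state.
- r.read_state(): the state, without advancing time (a new reading comes with each control period).
- r.camera(name): name is "scene" or "top" or "wrist"; returns the picture (480x640x3 uint8, red, green, blue); there is no depth.
- r.calibration(name): a dict with "fx", "fy", "cx", "cy" (pixels), "xyz" and "orientation" of the camera in the world. Camera axes: x right, y up, looking along -z (the intrinsics and any distortion apply to the point x, -y, -z); pixel columns grow to the right and rows downward; lengths in m; the calibration is good to about 2 mm. A picture is of the moment at which its call begins: read the wrist's pose just before it. calibration takes no time and is no camera call; for the wrist camera it gives the pose at the moment of the call.
- r.close_job(): hands the job in, once; it reports no verdict.
The state is a dict: "time": time; "joint_positions": joint angles; "joint_vel": joint speeds; "joint_torque": joint torques, N m; "ee_pos": TCP position; "eef_rot": TCP orientation; "ft_force": force on the tool from outside, world axes, zero at the start; "torque": the same for the moment, N m; "width": finger opening in m.
Only numpy, scipy, OpenCV 4.12 (cv2) and the standard library are available. Lean on these libraries where they do the work, as an engineer would, in place of code of your own. Each camera call takes 0.05 s, during which the arm holds its last target.

## Working session

There is one attempt and no reset: what is moved stays moved. The work goes in short steps, Python scripts to look and compute and a tool call to move; the robot and the scene stay as the last step left them, time stands still between calls to the robot, and variables do not carry over. Pictures are saved under pics/ and viewed, and the job is handed in when it is done.

Besides the shell and the picture viewer there is one more tool, called after ">>>" as a command line: name --pt "numbers of a row" for each row, then --argument value for the rest. drive_tool: Moves the arm, as the interface text tells. Its arguments: {"type":"object","properties":{"motion":{"type":"array","items":{"type":"array","items":{"type":"number"}}},"grip":{"type":"number"},"force":{"type":"number"}},"required":["motion"]}

```bash
ls; mkdir -p pics; python3 - <<'E'
from bench import r
import cv2
print(r.read_state())
for n in("scene","top","wrist"):
    print(n,r.calibration(n))
    cv2.imwrite(f"pics/{n}0.png",r.camera(n)[:,:,::-1])
E
```

```text
pics
{'time': 0.0, 'joint_positions': array([ 1.14741639,  0.33284235, -0.06472076,  1.46093425,  0.02160752,
        1.34988164, -0.08850526]), 'joint_vel': array([ 3.86395413e-04, -1.08507577e-03, -2.87311936e-04, -3.89252986e-04,
       -5.96195845e-05, -2.35002444e-03,  4.65820142e-04]), 'joint_torque': array([-1.22601279e-03, -6.23254609e+01,  2.44020304e-02, -3.89887762e+01,
       -6.12343848e-02,  3.99751193e-02,  1.60019727e-04]), 'ee_pos': array([ 0.24370347, -0.57514681,  0.24077578]), 'eef_rot': array([-0.69283569, -0.14123294,  0.69307257, -0.14029388]), 'ft_force': array([ 0.03908271, -0.46468626, -0.60206893]), 'torque': array([ 0.00174588,  0.01345435, -0.01276658]), 'width': 0.08666250915886889}
scene {'fx': 509.5532466734609, 'fy': 509.5532466734609, 'cx': 318.9517302415527, 'cy': 243.8858694763704, 'xyz': array([-0.11933476,  0.27920714,  0.77427209]), 'orientation': array([-0.19307893,  0.36585078,  0.79379069, -0.44583637])}
top {'fx': 526.4244500009798, 'fy': 526.4244500009798, 'cx': 320.41218292350726, 'cy': 243.16355160279863, 'xyz': array([ 0.36226025, -0.15092405,  1.12853336]), 'orientation': array([ 0.06796228, -0.05361585, -0.70149397,  0.70739853])}
wrist {'fx': 414.59272926696985, 'fy': 414.59272926696985, 'cx': 315.0371193747566, 'cy': 235.11672470093436, 'xyz': array([ 0.31709553, -0.54369805,  0.38452925]), 'orientation': array([-0.12159905,  0.08113253, -0.54713682,  0.82417988])}
```

View pics/scene0.png

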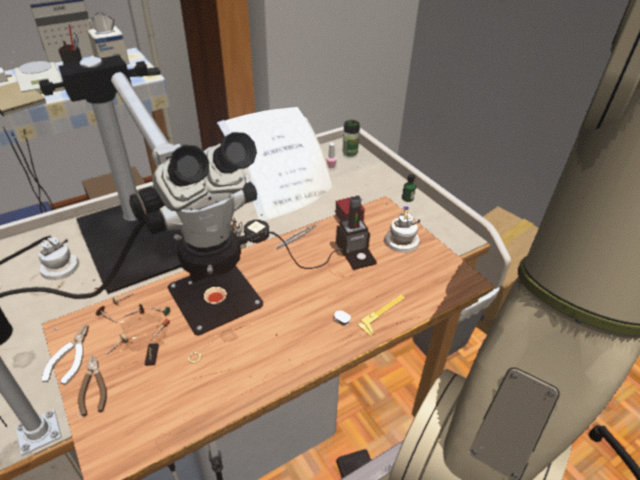

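View pics/top0.png

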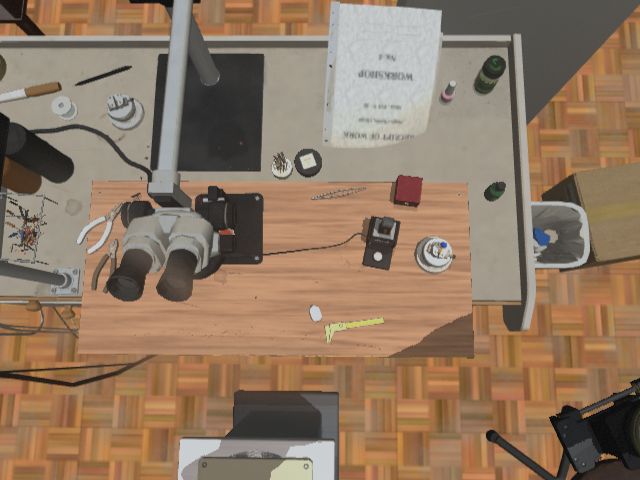

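View pics/wrist0.png

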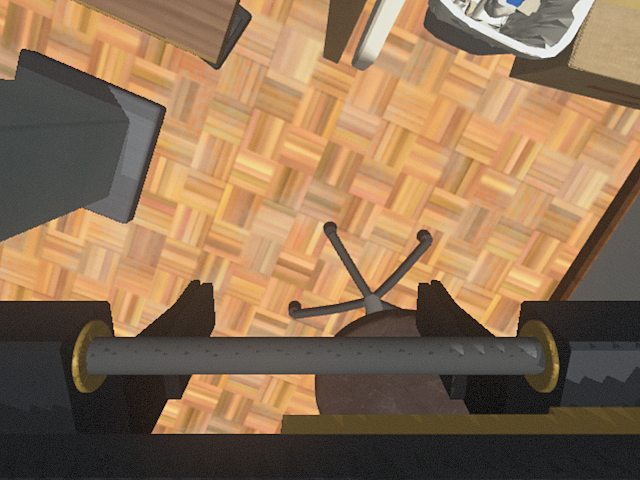

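```bash
cat > h.py <<'E'
import numpy as np, cv2
from scipy.spatial.transform import Rotation as R
def ray(c,u,v):
    d=R.from_quat(c["orientation"]).apply([(u-c["cx"])/c["fx"],-(v-c["cy"])/c["fy"],-1.])
    return np.array(c["xyz"]),d
def atz(c,u,v,z):
    o,d=ray(c,u,v); return o+d*(z-o[2])/d[2]
def proj(c,p):
    q=R.from_quat(c["orientation"]).inv().apply(np.atleast_2d(p)-c["xyz"])
    return np.c_[c["cx"]+c["fx"]*q[:,0]/-q[:,2], c["cy"]-c["fy"]*q[:,1]/-q[:,2]]
def tri(obs):
    A=np.zeros((3,3));b=np.zeros(3)
    for c,u,v in obs:
        o,d=ray(c,u,v);d=d/np.linalg.norm(d);P=np.eye(3)-np.outer(d,d);A+=P;b+=P@o
    x=np.linalg.solve(A,b); return x,[np.round(proj(c,x)[0]-[u,v],1) for c,u,v in obs]
E
python3 - <<'E'
from h import *
from bench import r
c=r.calibration("top");s=r.calibration("scene")
print("dist" , c.keys())
print("disc",atz(c,377.5,256,.0145),"vise",atz(c,434,255,.02),"stone",atz(c,438,247,.097),"tester top",atz(c,387,227,.139))
a=cv2.imread("pics/top0.png");b=cv2.imread("pics/scene0.png")
A=cv2.resize(a[200:290,350:470],None,fx=6,fy=6,interpolation=cv2.INTER_CUBIC)
B=cv2.resize(b[185:285,320:440],None,fx=6,fy=6,interpolation=cv2.INTER_CUBIC)
cv2.imwrite("pics/topc.png",A);cv2.imwrite("pics/scenec.png",B)
E
```

```text
dist dict_keys(['fx', 'fy', 'cx', 'cy', 'xyz', 'orientation'])
disc [ 0.52889131 -0.24942348  0.0145    ] vise [ 0.53106834 -0.36852647  0.02      ] stone [ 0.53540194 -0.36171996  0.097     ] tester top [ 0.56649854 -0.25703662  0.139     ]
```

View pics/topc.png

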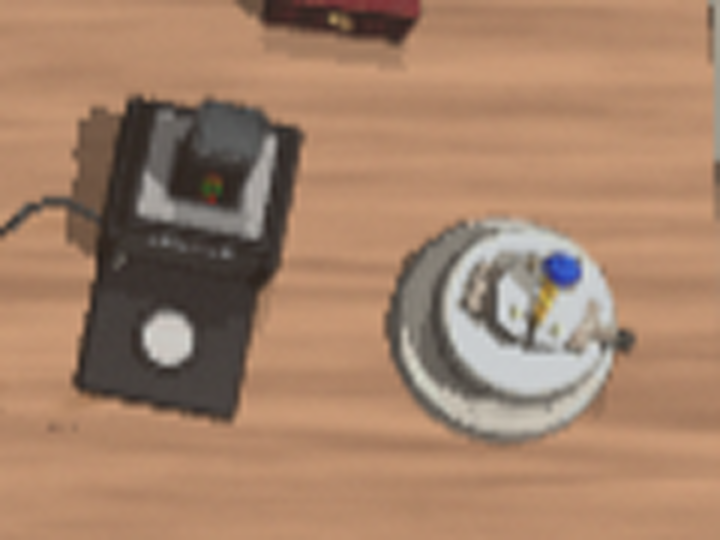

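View pics/scenec.png

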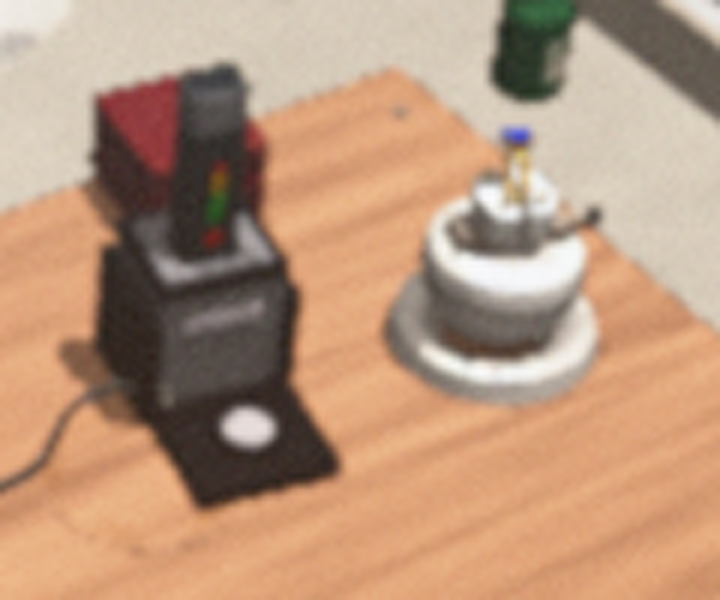

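```bash
python3 - <<'E'
from h import *
from bench import r
st=r.read_state(); T=R.from_quat(st["eef_rot"]).as_matrix(); print(T.round(3))
w=r.calibration("wrist"); print("cam in tool",T.T@(w["xyz"]-st["ee_pos"])); C=R.from_quat(w["orientation"]).as_matrix(); print("cam axes in tool\n",(T.T@C).round(3))
c=r.calibration("top");s=r.calibration("scene")
f=lambda x,y:(350+x/6-.4,200+y/6-.4)
print("disc",atz(c,*f(168,339),.0145), atz(s,320+248/6-.4,185+427/6-.4,.0145))
for q in [(78,385),(235,418)]: print(atz(c,*f(*q),.01))
print("socket rim",[atz(c,*f(*q),.064) for q in [(140,98),(300,128),(270,285),(103,248)]])
print("top", atz(c,*f(230,130),.139), atz(s,320+213/6-.4,185+90/6-.4,.139))
print("stone",tri([(c,*f(562,267)),(s,320+516/6-.4,185+134/6-.4)]))
print("vise",atz(c,*f(505,330),.0))
E
```

```text
[[-0.     0.39  -0.921]
 [ 0.001 -0.921 -0.39 ]
 [-1.    -0.001  0.   ]]
cam in tool [-0.14371007 -0.00053129 -0.07982574]
cam axes in tool
 [[-0.001  0.289 -0.957]
 [ 1.     0.002  0.   ]
 [ 0.002 -0.957 -0.289]]
disc [ 0.52867706 -0.2496347   0.0145    ] [ 0.53032379 -0.25176118  0.0145    ]
[ 0.51254285 -0.2178682   0.01      ]
[ 0.50112935 -0.27356564  0.01      ]
socket rim [array([ 0.60515331, -0.23633442,  0.064     ]), array([ 0.5949018 , -0.29114719,  0.064     ]), array([ 0.54013105, -0.28009693,  0.064     ]), array([ 0.55256454, -0.22334213,  0.064     ])]
top [ 0.57772803 -0.2589517   0.139     ] [ 0.57359059 -0.25616442  0.139     ]
stone (array([ 0.54102211, -0.37276982,  0.09648461]), [array([0.2, 0.2]), array([-0.2, -0. ])])
vise [ 0.53498373 -0.37197407  0.        ]
```

>>> drive_tool --pt "-0.5 -2 -4 1" --pt "-1 -5 -9 2.2" --pt "-2 -8 -15 3.5" --pt "-2 -11 -21 4.8" --pt "-2 -14 -27 6" --pt "-2 -15.6 -31 6.9" --pt "-2 -15.6 -31.2 6.9" --pt "-2 -15.6 -31.2 6.9" --pt "-2 -15.6 -31.2 6.9" --pt "-2 -15.6 -31.2 6.9" --pt "-2 -15.6 -31.2 6.9" --grip 0 --force 20

```text
time: 1.07
ee_pos: [0.4708, -0.3091, 0.2613]
eef_rot: [-0.703, 0.07, 0.704, 0.07]
ft_force: [-0.0, -0.7, -0.3]
width: 0.0873
```

```bash
python3 - <<'E'
from h import *
from bench import r
import pickle
st=r.read_state();w=r.calibration("wrist");im=r.camera("wrist")
pickle.dump((st,w,im),open("w1.pkl","wb"))
print(st["ee_pos"],R.from_quat(st["eef_rot"]).as_matrix().round(3),st["ft_force"],st["time"])
cv2.imwrite("pics/w1.png",im[:,:,::-1])
E
```

```text
[ 0.47079242 -0.30914726  0.26130483] [[-0.    -0.197 -0.98 ]
 [ 0.    -0.98   0.197]
 [-1.    -0.     0.   ]] [-0.03362914 -0.6880894  -0.34211627] 1.0667
```

View pics/w1.png

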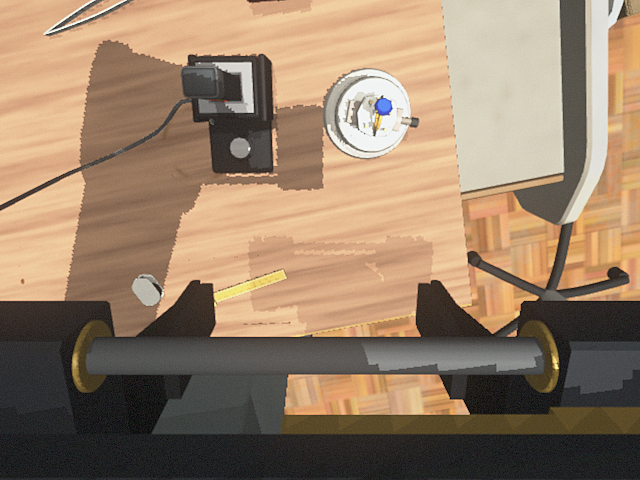

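```bash
python3 - <<'E'
from h import *
import pickle
st,w,im=pickle.load(open("w1.pkl","rb"));im=im[:,:,::-1]
cv2.imwrite("pics/w1a.png",cv2.resize(im[40:185,170:290],None,fx=4.1,fy=4.1,interpolation=cv2.INTER_CUBIC))
cv2.imwrite("pics/w1b.png",cv2.resize(im[60:165,315:425],None,fx=5.7,fy=5.7,interpolation=cv2.INTER_CUBIC))
E
```

```text
(no output)
```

View pics/w1a.png

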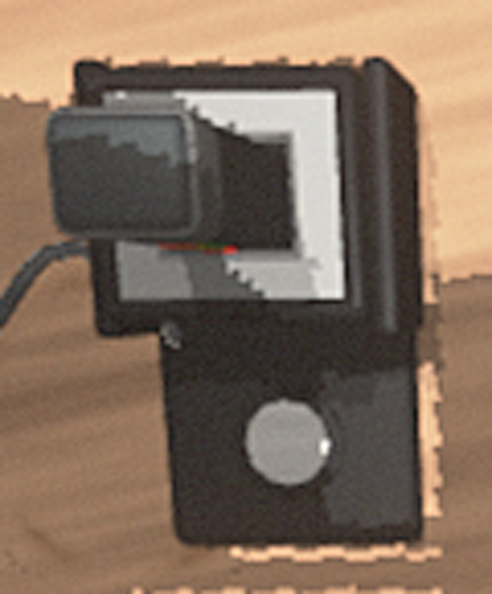

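View pics/w1b.png

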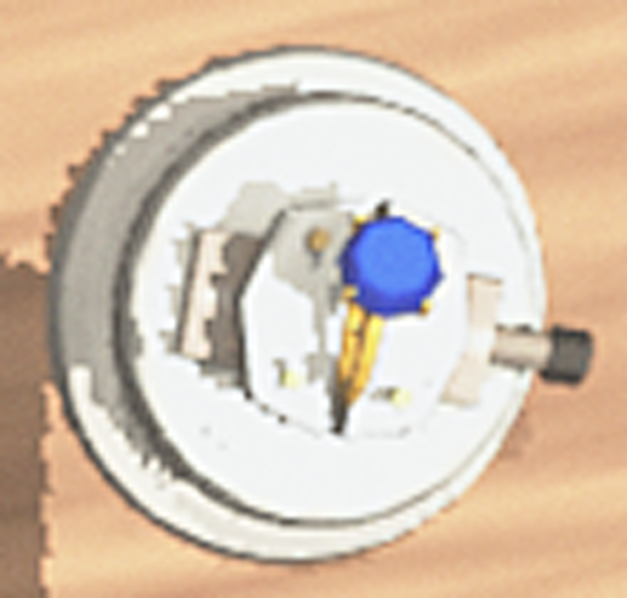

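```bash
python3 - <<'E'
from h import *
from bench import r
import pickle
st,w,im=pickle.load(open("w1.pkl","rb"))
c=r.calibration("top");s=r.calibration("scene")
a=lambda x,y:(170+x/4.1-.4,40+y/4.1-.4)
b=lambda x,y:(315+x/5.7-.4,60+y/5.7-.4)
f=lambda x,y:(350+x/6-.4,200+y/6-.4); g=lambda x,y:(320+x/6-.4,185+y/6-.4)
print("disc",atz(w,*a(288,443),.0145))
print("disc tri",tri([(w,*a(288,443)),(c,*f(168,339)),(s,*g(248,427))]))
print("testertop",atz(w,*a(122,172),.139))
for q in [(55,118),(190,112),(190,232),(62,230)]: print("  c",atz(w,*a(*q),.139))
print("foot",[atz(w,*a(*q),.01) for q in [(178,543),(418,540)]])
print("rim",[atz(w,*a(*q),.064) for q in [(77,68),(378,62),(100,333),(390,330)]])
print("insert", [atz(w,*a(*q),.064) for q in [(335,90),(345,298),(120,298)]])
print("stone",tri([(w,*b(391,263)),(c,*f(562,267)),(s,*g(516,134))]))
print("stone w at z",atz(w,*b(391,263),.097))
for z in(0,.01,.02): print("vise base",z,[atz(w,*b(*q),z)[:2] for q in [(50,300),(545,300),(290,45),(290,562)]])
print("base top cam",[atz(c,*f(*q),0.0)[:2] for q in [(387,330),(613,330),(505,440)]])
print("slit",atz(w,*b(340,430),.074),"jaw corners",[atz(w,*b(*q),.074)[:2] for q in [(282,205),(240,300),(250,390),(338,437),(415,430)]])
E
```

```text
disc [ 0.5298996  -0.24957471  0.0145    ]
disc tri (array([ 0.52908286, -0.24997013,  0.01610442]), [array([0.3, 0.9]), array([ 0.2, -0.3]), array([-0.3,  0.1])])
testertop [ 0.57875269 -0.25941893  0.139     ]
  c [ 0.58782964 -0.25191225  0.139     ]
  c [ 0.58468366 -0.27141089  0.139     ]
  c [ 0.5686729  -0.26697569  0.139     ]
  c [ 0.57273994 -0.24843901  0.139     ]
foot [array([ 0.51268644, -0.21796628,  0.01      ]), array([ 0.5022384 , -0.27270712,  0.01      ])]
rim [array([ 0.6062978 , -0.23791081,  0.064     ]), array([ 0.59614526, -0.29282931,  0.064     ]), array([ 0.55982846, -0.22870045,  0.064     ]), array([ 0.54916503, -0.28380295,  0.064     ])]
insert [array([ 0.59306794, -0.283856  ,  0.064     ]), array([ 0.55666489, -0.27671157,  0.064     ]), array([ 0.56531112, -0.23430491,  0.064     ])]
stone (array([ 0.5414193 , -0.37280051,  0.09611008]), [array([0.5, 0.6]), array([0.2, 0. ]), array([-0.4,  0. ])])
stone w at z [ 0.54189467 -0.37236071  0.097     ]
vise base 0 [array([ 0.54514331, -0.3316223 ]), array([ 0.52889816, -0.41129886]), array([ 0.57575244, -0.37670027]), array([ 0.49524642, -0.36321836])]
vise base 0.01 [array([ 0.54523571, -0.33144921]), array([ 0.52939174, -0.40915818]), array([ 0.57508896, -0.37541399]), array([ 0.49657102, -0.36226501])]
vise base 0.02 [array([ 0.54532812, -0.33127613]), array([ 0.52988531, -0.40701749]), array([ 0.57442547, -0.37412771]), array([ 0.49789562, -0.36131167])]
base top cam [array([ 0.53468291, -0.32965452]), array([ 0.53525867, -0.41065284]), array([ 0.49518901, -0.370912  ])]
slit [ 0.52125677 -0.36578534  0.074     ] jaw corners [array([ 0.55153748, -0.36287256]), array([ 0.54073077, -0.35533706]), array([ 0.52891821, -0.35466115]), array([ 0.52039232, -0.36536982]), array([ 0.5192143 , -0.37580417])]
```

>>> drive_tool --pt "2 1.2 -1 0" --pt "5 3 -2.6 0" --pt "7.5 4.5 -4 0" --pt "8.1 4.8 -4.2 0" --pt "8.1 4.8 -4.2 0" --pt "8.1 4.8 -4.2 0"

```text
time: 1.62
ee_pos: [0.501, -0.3662, 0.1809]
eef_rot: [-0.703, 0.072, 0.704, 0.072]
ft_force: [-0.1, 0.0, 1.2]
width: 0.0869
```

```bash
cat > shot.py <<'E'
import sys,pickle
from h import *
from bench import r
n=sys.argv[1]
st=r.read_state();w=r.calibration("wrist");im=r.camera("wrist")
pickle.dump((st,w,im),open(n+".pkl","wb"))
print(st["ee_pos"],st["eef_rot"],st["ft_force"],st["time"],st["width"])
cv2.imwrite(f"pics/{n}.png",im[:,:,::-1])
E
python3 shot.py w2
```

```text
[ 0.50100989 -0.36620418  0.18086368] [-0.70330098  0.07161228  0.70363115  0.07171205] [-0.05359761  0.02235159  1.20462922] 1.6167 0.0868801395421102
```

View pics/w2.png

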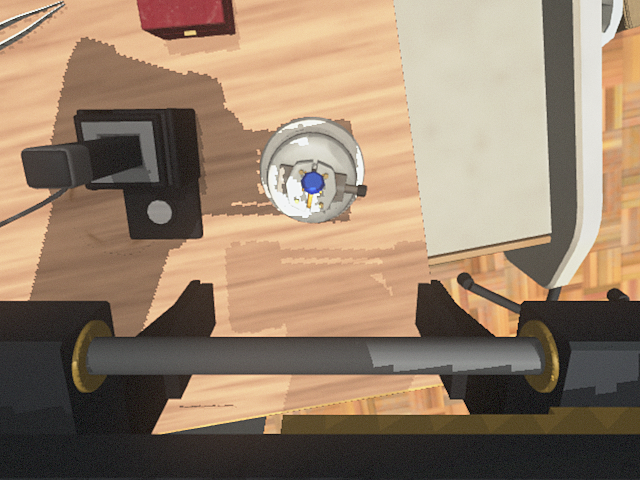

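>>> drive_tool --pt "-1 -3 0.5 0" --pt "-2 -7 1.5 0" --pt "-2 -11 2.3 0" --pt "-2 -14 2.9 0" --pt "-2 -14.3 2.9 0" --pt "-2 -14.3 2.9 0" --pt "-2 -14.3 2.9 0"

```text
time: 2.25
ee_pos: [0.5021, -0.2203, 0.2021]
eef_rot: [0.704, -0.072, -0.703, -0.07]
ft_force: [0.2, -1.4, 0.1]
width: 0.0868
```

```bash
python3 shot.py w3; python3 - <<'E'
from h import *
a=cv2.imread("pics/w2.png")[110:230,255:375];cv2.imwrite("pics/w2c.png",cv2.resize(a,None,fx=5,fy=5,interpolation=cv2.INTER_CUBIC))
E
```

```text
[ 0.50213525 -0.22025427  0.20208753] [ 0.70429888 -0.07158195 -0.70276226 -0.07045794] [ 0.24775075 -1.4398869   0.12463979] 2.25 0.08676388042076981
```

View pics/w3.png

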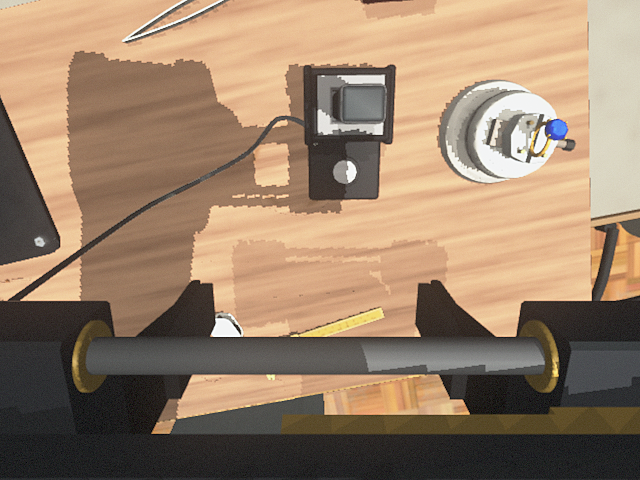

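View pics/w2c.png

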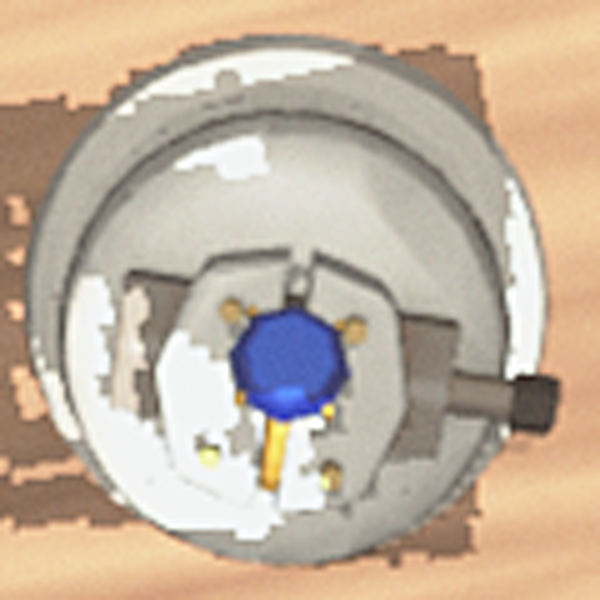

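```bash
python3 - <<'E'
from h import *
a=cv2.imread("pics/w3.png")[75:190,435:580];cv2.imwrite("pics/w3c.png",cv2.resize(a,None,fx=5,fy=5,interpolation=cv2.INTER_CUBIC))
a=cv2.imread("pics/w3.png")[55:205,295:405];cv2.imwrite("pics/w3d.png",cv2.resize(a,None,fx=4,fy=4,interpolation=cv2.INTER_CUBIC))
a=cv2.imread("pics/w2.png")[162:202,290:338];cv2.imwrite("pics/w2d.png",cv2.resize(a,None,fx=12,fy=12,interpolation=cv2.INTER_CUBIC))
E
```

```text
(no output)
```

View pics/w3c.png

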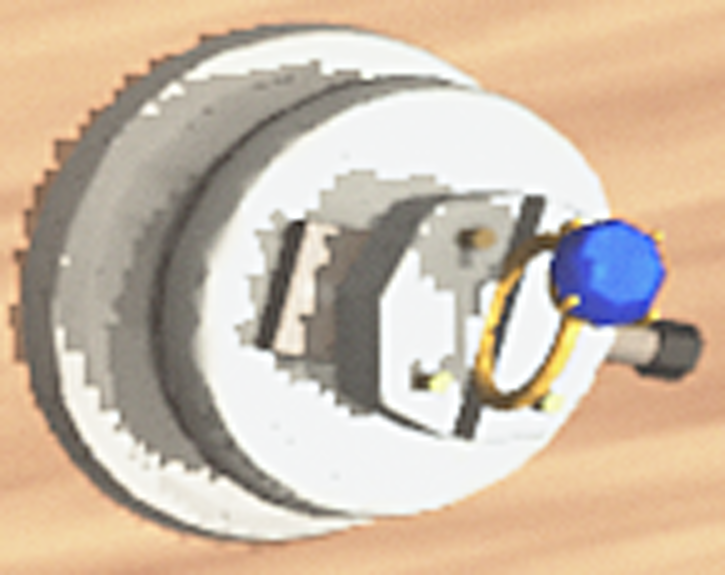

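View pics/w3d.png

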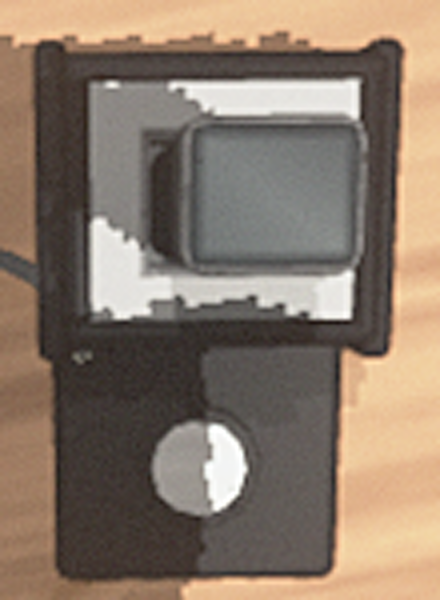

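View pics/w2d.png

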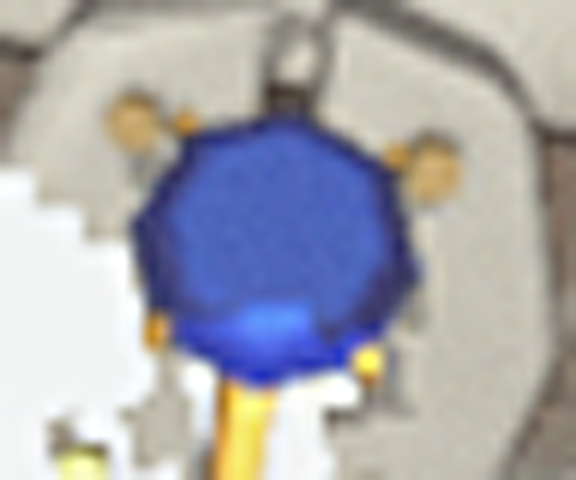

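```bash
python3 - <<'E'
from h import *
from bench import r
import pickle
_,w2,i2=pickle.load(open("w2.pkl","rb"));_,w3,i3=pickle.load(open("w3.pkl","rb"));_,w1,_=pickle.load(open("w1.pkl","rb"))
c=r.calibration("top");s=r.calibration("scene")
a=lambda x,y:(255+x/5-.4,110+y/5-.4)
d=lambda x,y:(290+x/12-.46,162+y/12-.46)
b=lambda x,y:(435+x/5-.4,75+y/5-.4)
e=lambda x,y:(295+x/4-.4,55+y/4-.4)
p=[atz(w2,*a(*q),.079) for q in [(230,312),(352,330),(208,455),(330,477)]]
print("pins",np.round(p,4),"centre",np.mean(p,0))
v=(p[0]+p[1]-p[2]-p[3]); print("slit yaw",np.degrees(np.arctan2(v[1],v[0])))
v=(p[1]+p[3]-p[0]-p[2]); print("perp yaw",np.degrees(np.arctan2(v[1],v[0]))+90)
p3=[atz(w3,*b(*q),.079) for q in [(478,238),(440,383),(548,403)]];print("pins w3",np.round(p3,4),"centre",(p3[0]+p3[2])/2)
v=p3[0]-p3[1];print("slit yaw",np.degrees(np.arctan2(v[1],v[0])))
print("table w2@.0965",atz(w2,*d(276,222),.0965),"w3",atz(w3,*b(615,263),.0965))
print(tri([(w2,*d(276,222)),(w3,*b(615,263))]))
print("disc w3",atz(w3,*e(200,468),.0145),"top",atz(w3,*e(275,195),.139), [atz(w3,*e(*q),.139)[:2] for q in [(187,118),(365,118),(358,270),(192,270)]])
print("rim front", [atz(w3,*e(*q),.064)[:2] for q in [(42,355),(388,352)]])
E
```

```text
pins [[ 0.5463 -0.3663  0.079 ]
 [ 0.5413 -0.38    0.079 ]
 [ 0.53   -0.36    0.079 ]
 [ 0.5243 -0.3739  0.079 ]] centre [ 0.5354782  -0.37006578  0.079     ]
slit yaw -20.46843297958357
perp yaw -21.186654247058257
pins w3 [[ 0.5462 -0.3655  0.079 ]
 [ 0.5293 -0.3598  0.079 ]
 [ 0.524  -0.3731  0.079 ]] centre [ 0.53510402 -0.36933464  0.079     ]
slit yaw -18.658588050181173
table w2@.0965 [ 0.54295876 -0.37293788  0.0965    ] w3 [ 0.54236012 -0.37252142  0.0965    ]
(array([ 0.54254186, -0.37290986,  0.09573941]), [array([0.1, 0.5]), array([-0.1, -0.5])])
disc w3 [ 0.52964631 -0.24965736  0.0145    ] top [ 0.57858785 -0.25901874  0.139     ] [array([ 0.58918051, -0.25035285]), array([ 0.58495413, -0.27083708]), array([ 0.5680736 , -0.26735428]), array([ 0.5721167 , -0.24776657])]
rim front [array([ 0.56093  , -0.2252166]), array([ 0.54976607, -0.28170675])]
```

```bash
python3 - <<'E'
from h import *
import pickle
from scipy.optimize import least_squares
_,w3,i3=pickle.load(open("w3.pkl","rb"))
T=np.array([.5427,-.3728,.0962]); 
hsv=cv2.cvtColor(i3,cv2.COLOR_RGB2HSV)
sub=hsv[75:190,435:580]
m=(sub[...,0]>12)&(sub[...,0]<32)&(sub[...,1]>130)&(sub[...,2]>90)
ys,xs=np.nonzero(m)
sel=(xs*5>460)&(xs*5<600)&(ys*5>220)&(ys*5<415)
xs,ys=xs[sel]+435,ys[sel]+75
print(len(xs))
for yaw in(-18.5,-20.5,-22.5):
    e=np.array([np.cos(np.radians(yaw)),np.sin(np.radians(yaw)),0]);nn=np.array([-e[1],e[0],0])
    P=[]
    for u,v in zip(xs,ys):
        o,dd=ray(w3,u,v);t=((T-o)@nn)/(dd@nn);P.append(o+dd*t)
    P=np.array(P)-T;q=np.c_[P@e,P[:,2]]*1000
    q=q[(q[:,1]<-5)]
    f=lambda a:np.hypot(q[:,0]-a[0],q[:,1]-a[1])-a[2]
    s=least_squares(f,[-6,-17,10],loss="soft_l1")
    s2=least_squares(lambda a:np.r_[np.hypot(q[:,0]-a[0],q[:,1]-a[1])-10, 100*(np.hypot(a[0],a[1])-18.2)],[-6,-17],loss="soft_l1")
    print(yaw,s.x,np.hypot(*s.x[:2]),"lean",np.degrees(np.arctan2(-s.x[0],-s.x[1])),"std",f(s.x).std(),q.min(0),q.max(0),"| con",s2.x,np.degrees(np.arctan2(-s2.x[0],-s2.x[1])))
E
```

```text
137
-18.5 [ -8.85301807 -15.43713602   9.13763917] 17.79553588601647 lean 29.83376985114071 std 1.1359853575294763 [-18.6700536  -25.44667271] [ 3.44980917 -5.15913596] | con [ -8.76428726 -15.94819122] 28.79088114924961
-20.5 [ -8.74163514 -14.82546865   9.16521187] 17.210772947861663 lean 30.52514662483007 std 1.1220734708295852 [-18.63383468 -24.54850889] [ 3.46191265 -5.08985647] | con [ -9.3067311  -15.63684353] 30.76024698627495
-22.5 [ -8.62922222 -14.22759043   9.18725329] 16.63994608538383 lean 31.23736688238874 std 1.1734482788023177 [-18.62039817 -24.06173704] [ 3.47835412 -5.17183341] | con [ -9.8627027  -15.29199053] 32.82034592000779
```

```bash
python3 - <<'E'
from h import *
import pickle
T0=np.array([.5427,-.3728,.0962]);C=np.array([.5353,-.3697])
out=[]
yaw=np.radians(-20.5);e=np.array([np.cos(yaw),np.sin(yaw),0]);nn=np.array([-e[1],e[0],0]);Z=np.array([0,0,1.])
for n,(y0,x0),(h,wd),k in(("w3",(105,520),(60,60),6),("w2",(155,280),(60,60),6)):
    _,w,im=pickle.load(open(n+".pkl","rb"))
    for L in(18,22,26):
        l=np.radians(L);nrm=np.sin(l)*e+np.cos(l)*Z;tx=np.cos(l)*e-np.sin(l)*Z
        O=np.array([*(C),0])+Z*(.0962-.0182*np.cos(np.radians(23)));T=O+.0182*nrm
        g=cv2.resize(np.ascontiguousarray(im[y0:y0+h,x0:x0+wd,::-1]),None,fx=k,fy=k,interpolation=cv2.INTER_CUBIC)
        def dr(P,col):
            q=proj(w,P);q=((q-[x0,y0]+.5)*k-.5)
            cv2.polylines(g,[np.round(q).astype(int)],True,col,1,cv2.LINE_AA)
        a=np.linspace(0,2*np.pi,60)[:,None]
        for R_ in(.011,):
          for dd in (-.0015,.0015): dr(O+R_*(np.cos(a)*tx+np.sin(a)*nrm)+dd*nn,(0,255,0))
        a8=(np.arange(8)*np.pi/4+np.pi/8)[:,None]
        dr(T+.005/np.cos(np.pi/8)*(np.cos(a8)*tx+np.sin(a8)*nn),(255,255,255))
        out.append(g)
cv2.imwrite("pics/ov.png",cv2.resize(np.vstack([np.hstack(out[:3]),np.hstack(out[3:])]),(800,533),interpolation=cv2.INTER_AREA))
E
```

```text
(no output)
```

View pics/ov.png

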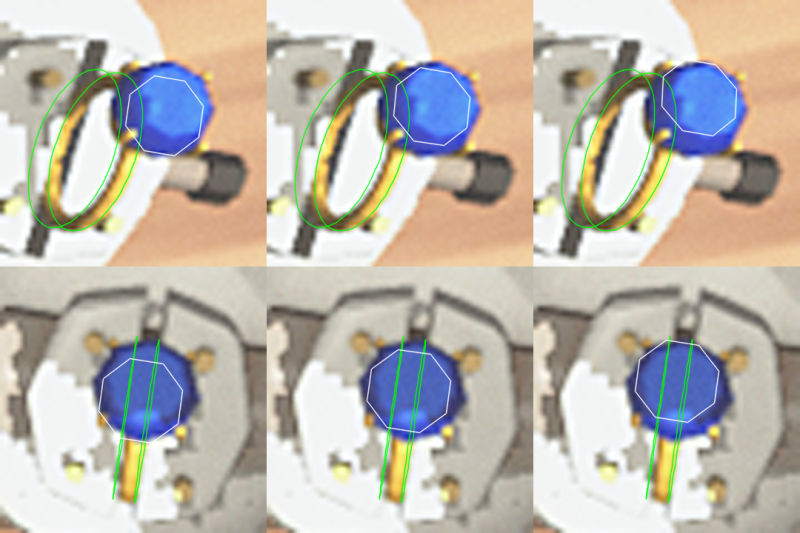

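```bash
python3 - <<'E'
from h import *
import pickle
_,w,im=pickle.load(open("w3.pkl","rb"))
a=im[112:166,526:576,::-1]
a=cv2.resize(a,None,fx=11,fy=11,interpolation=cv2.INTER_CUBIC)
cv2.imwrite("pics/w3e.png",np.clip(255*(a/255.)**.8,0,255).astype(np.uint8))
E
```

```text
(no output)
```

View pics/w3e.png

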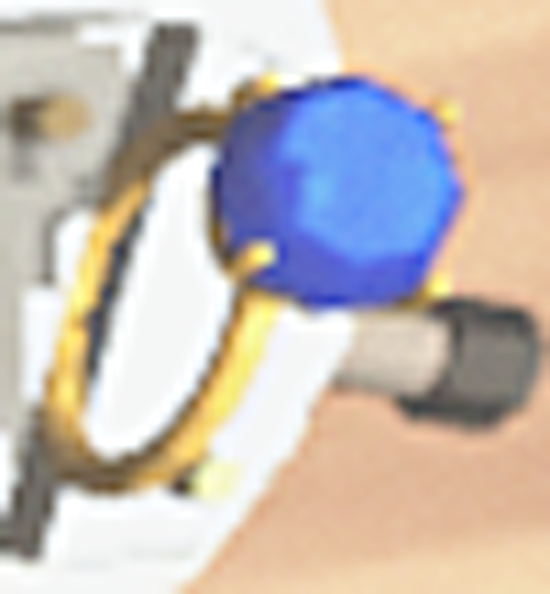

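```bash
python3 - <<'E'
from h import *
import pickle
from scipy.optimize import least_squares
from scipy.spatial import cKDTree
L=lambda n:pickle.load(open(n+".pkl","rb"))[1]
w1,w2,w3=L("w1"),L("w2"),L("w3")
E=lambda x,y:np.array((526+x/11-.45,112+y/11-.45))
D=lambda x,y:np.array((290+x/12-.46,162+y/12-.46))
hp=np.array([E(*q) for q in [(68,400),(95,290),(125,200),(165,135),(85,465),(130,478),(180,445),(215,395),(245,330)]])
t2=D(276,222);t3=E(372,172); g2=D(277,250);g3=E(338,190); h2=D(245,430)
Z=np.array([0,0,1.]);a=np.linspace(0,2*np.pi,400)[:,None]
def model(p):
    O=p[:3];l,y=np.radians(p[3:5]);e=np.array([np.cos(y),np.sin(y),0]);n=np.sin(l)*e+np.cos(l)*Z;tx=np.cos(l)*e-np.sin(l)*Z
    return O,n,tx
def res(p,full=0,rad=.0101,pri=1):
    O,n,tx=model(p);T=O+.0182*n
    c=O+rad*(np.cos(a)*tx+np.sin(a)*n)
    q=proj(w3,c);d=[np.min(np.hypot(*(q-h).T)) for h in hp]
    G=T-.003*n
    r_=np.r_[proj(w2,T)[0]-t2,proj(w3,T)[0]-t3,np.array(d)]
    if full: return r_
    return np.r_[r_*2,(p[4]+20.3)/1., pri*(p[0]-.5353)*1000/1.0,pri*(p[1]+.3697)*1000/1.0,(p[2]-.0797)*1000/2]
for rad in(.0098,.0102,.0106):
  for pri in(1,.2):
    s=least_squares(lambda p:res(p,rad=rad,pri=pri),[.535,-.37,.079,20,-20],x_scale=[.001,.001,.001,1,1],diff_step=1e-4)
    O,n,tx=model(s.x);print(rad,pri,s.x.round(4),"T",(O+.0182*n).round(4),s.cost.round(2),res(s.x,1,rad).round(1))
E
```

```text
0.0098 1 [  0.535   -0.3702   0.0812  26.8033 -20.2764] T [ 0.5427 -0.373   0.0974] 11.02 [ 0.2  0.7 -0.  -0.7  0.4  1.5  0.5  0.8  0.4  0.2  0.2  0.5  0.6]
0.0098 0.2 [  0.535   -0.3702   0.0811  26.7955 -20.2376] T [ 0.5427 -0.373   0.0974] 10.85 [ 0.3  0.7 -0.  -0.7  0.3  1.5  0.5  0.8  0.4  0.2  0.2  0.5  0.6]
0.0102 1 [  0.5353  -0.3703   0.0813  25.971  -20.6124] T [ 0.5427 -0.3731  0.0976] 15.2 [ 0.3  0.7  0.3 -0.7  0.6  1.8  0.9  0.2  0.2  0.1  0.4  0.8  1. ]
0.0102 0.2 [  0.5353  -0.3703   0.0812  25.6558 -20.6208] T [ 0.5427 -0.3731  0.0976] 15.0 [ 0.4  0.8  0.3 -0.7  0.5  1.8  0.9  0.1  0.3  0.1  0.3  0.8  1. ]
0.0106 1 [  0.5356  -0.3704   0.0814  24.7304 -20.9911] T [ 0.5427 -0.3731  0.0979] 23.46 [ 0.4  0.7  0.7 -0.8  0.7  2.   1.3  0.5  0.1  0.   0.5  1.   1.4]
0.0106 0.2 [  0.5356  -0.3705   0.0812  24.6037 -20.9036] T [ 0.5427 -0.3732  0.0978] 23.11 [ 0.5  0.8  0.6 -0.7  0.6  2.   1.3  0.5  0.2  0.1  0.5  1.   1.4]
```

```bash
cat > go.py <<'E'
import sys
from h import *
from bench import r
# target x y z yaw(tool y, deg)
t=np.array([float(v) for v in sys.argv[1:4]]);yaw=float(sys.argv[4])
st=r.read_state();T=R.from_quat(st["eef_rot"]).as_matrix()
cy=np.degrees(np.arctan2(T[1,1],T[0,1]))
print("pos",st["ee_pos"].round(4),"yaw",cy.round(2),"tilt",T[:,0].round(4),"ft",st["ft_force"].round(2),"w",st["width"],"t",st["time"])
print("move cm",(T.T@(t-st["ee_pos"])*100).round(2),"twist",((cy-yaw+180)%360-180)/5)
E
python3 go.py .5787 -.2592 .112 -100.9
```

```text
pos [ 0.5019 -0.221   0.2017] yaw -101.62 tilt [ 0.0014 -0.0015 -1.    ] ft [-0.39 -1.2   0.55] w 0.08696432257348666 t 2.3
move cm [ 8.98  2.18 -8.28] twist -0.14311839186738098
```

>>> drive_tool --pt "0 0.8 -3 -0.1" --pt "0 1.6 -6 -0.1" --pt "0 2.2 -8.1 -0.1" --pt "0 2.2 -8.2 -0.1" --pt "0 2.2 -8.2 -0.1" --pt "0 2.2 -8.2 -0.1"

```text
time: 2.8
ee_pos: [0.5772, -0.2584, 0.2003]
eef_rot: [-0.704, 0.068, 0.704, 0.069]
ft_force: [-0.3, 0.0, -0.7]
width: 0.0869
```

```bash
python3 go.py .5787 -.2592 .112 -100.9; python3 shot.py w4
```

```text
pos [ 0.5772 -0.2584  0.2003] yaw -101.12 tilt [-8.e-04  1.e-04 -1.e+00] ft [-0.31  0.02 -0.68] w 0.08692850832462515 t 2.8
move cm [ 8.83  0.05 -0.16] twist -0.04356995506834096
[ 0.57724967 -0.25844121  0.20027566] [-0.70351144  0.06849364  0.70405112  0.06850039] [-0.30594994  0.02216047 -0.6758976 ] 2.8 0.08692850832462515
```

View pics/w4.png

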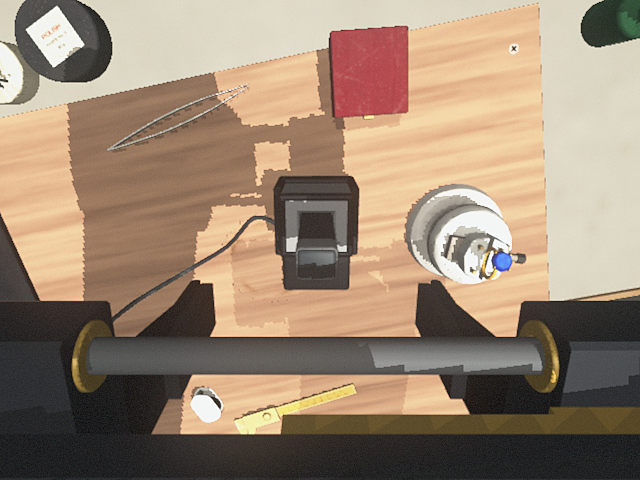

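>>> drive_tool --pt "2 0 -0.1 0" --pt "5 0 -0.15 0" --pt "7.5 0 -0.15 0" --pt "8.6 0 -0.15 0" --pt "8.8 0 -0.15 0" --pt "8.8 0 -0.15 0" --pt "8.8 0 -0.15 0"

```text
time: 3.43
ee_pos: [0.5801, -0.2582, 0.1144]
eef_rot: [0.705, -0.068, -0.703, -0.068]
ft_force: [-0.1, -0.5, 0.3]
width: 0.087
```

```bash
python3 go.py .5787 -.2592 .112 -100.9; python3 - <<'E'
from h import *
import pickle
_,w,_=pickle.load(open("w4.pkl","rb"));print(atz(w,318,263,.139))
E
```

```text
pos [ 0.5801 -0.2582  0.1144] yaw -101.04 tilt [ 0.0021 -0.001  -1.    ] ft [-0.06 -0.45  0.32] w 0.08696055885665038 t 3.4333
move cm [0.24 0.13 0.12] twist -0.028326730189229467
[ 0.57929105 -0.25983931  0.139     ]
```

Now close gently (jaw centring offset ~1 mm corrected), force 20 N.

>>> drive_tool --pt "0.1 0.1 0.05 0" --pt "0.15 0.1 0.1 0" --pt "0.15 0.1 0.1 0" --pt "0.15 0.1 0.1 0"

```text
time: 3.77
ee_pos: [0.5784, -0.2588, 0.1116]
eef_rot: [0.704, -0.068, -0.704, -0.068]
ft_force: [0.2, 0.4, 0.0]
width: 0.0872
```

>>> drive_tool --pt "0 0 0 0" --pt "0 0 0 0" --pt "0 0 0 0" --pt "0 0 0 0" --pt "0 0 0 0" --pt "0 0 0 0" --pt "0 0 0 0" --pt "0 0 0 0" --pt "0 0 0 0" --pt "0 0 0 0" --grip 255 --force 15

```text
time: 4.6
ee_pos: [0.5783, -0.2587, 0.1111]
eef_rot: [0.704, -0.068, -0.704, -0.068]
ft_force: [-0.5, -0.0, -0.1]
width: 0.0285
```

```bash
python3 go.py .5787 -.2592 .112 -100.9
```

```text
pos [ 0.5783 -0.2587  0.1111] yaw -101.04 tilt [ 1.e-04 -0.e+00 -1.e+00] ft [-0.48 -0.03 -0.09] w 0.028522826279309698 t 4.6
move cm [-0.09  0.04 -0.05] twist -0.02773797714243642
```

>>> drive_tool --pt "0 0 0 0" --pt "0 0 0 0" --pt "0 0 0 0" --pt "0 0 0 0" --pt "0 0 0 0" --pt "0 0 0 0"

```text
time: 5.1
ee_pos: [0.5782, -0.2587, 0.111]
eef_rot: [-0.704, 0.068, 0.704, 0.068]
ft_force: [0.4, 1.0, -0.4]
width: 0.0217
```

```bash
python3 go.py .5787 -.2592 .180 -100.9
```

```text
pos [ 0.5782 -0.2587  0.111 ] yaw -101.04 tilt [-1.e-04 -0.e+00 -1.e+00] ft [ 0.41  1.03 -0.36] w 0.021709149788811475 t 5.1
move cm [-6.9   0.04 -0.06] twist -0.027329807505458346
```

>>> drive_tool --pt "-0.5 0 0 0" --pt "-1.5 0 0 0" --pt "-3 0 0 0" --pt "-4.5 0 0 0" --pt "-6 0 0 0" --pt "-7.3 0 0 0" --pt "-8 0 0 0" --pt "-8 0 0 0" --pt "-8 0 0 0" --pt "-8 0 0 0" --force 20

```text
time: 5.93
ee_pos: [0.5778, -0.2586, 0.1901]
eef_rot: [-0.703, 0.068, 0.704, 0.068]
ft_force: [-0.2, 1.0, -1.0]
width: 0.0219
```

```bash
python3 go.py .5297 -.2499 .130 -100.9;python3 shot.py w5
```

```text
pos [ 0.5778 -0.2586  0.1901] yaw -101.03 tilt [-1.3e-03  4.0e-04 -1.0e+00] ft [-0.21  1.   -0.98] w 0.021873322026018147 t 5.9333
move cm [6.02 0.07 4.88] twist -0.02637125436844485
[ 0.57781366 -0.25855398  0.19014055] [-0.70337552  0.06788343  0.70428925  0.06805419] [-0.20841958  0.9997062  -0.98299661] 5.9333 0.021873322026018147
```

View pics/w5.png

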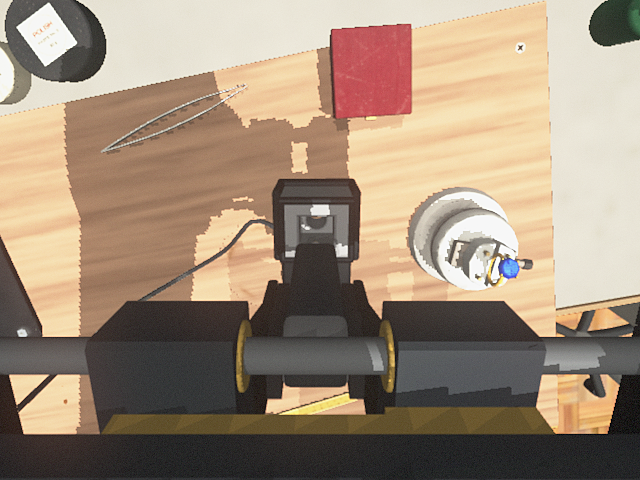

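>>> drive_tool --pt "0 0 1 0" --pt "0 0 2.5 0" --pt "0 0 4 0" --pt "0 0.05 4.9 0" --pt "2 0.05 4.9 0" --pt "4 0.05 4.9 0" --pt "5.5 0.05 4.9 0" --pt "6 0.05 4.9 0" --pt "6 0.05 4.9 0" --pt "6 0.05 4.9 0" --pt "6 0.05 4.9 0" --pt "6 0.05 4.9 0"

```text
time: 6.98
ee_pos: [0.5307, -0.25, 0.1322]
eef_rot: [0.704, -0.068, -0.703, -0.068]
ft_force: [-0.2, -0.2, -0.8]
width: 0.0217
```

```bash
python3 go.py .5294 -.2496 .115 -100.9;python3 shot.py w6
```

```text
pos [ 0.5307 -0.25    0.1322] yaw -101.04 tilt [ 1.6e-03 -7.0e-04 -1.0e+00] ft [-0.22 -0.19 -0.84] w 0.02172358445555363 t 6.9833
move cm [ 1.72 -0.02  0.14] twist -0.02704568429352321
[ 0.53070014 -0.25001005  0.13216905] [ 0.70441934 -0.06819626 -0.70324121 -0.06778256] [-0.21918938 -0.18692094 -0.83704418] 6.9833 0.02172358445555363
```

View pics/w6.png

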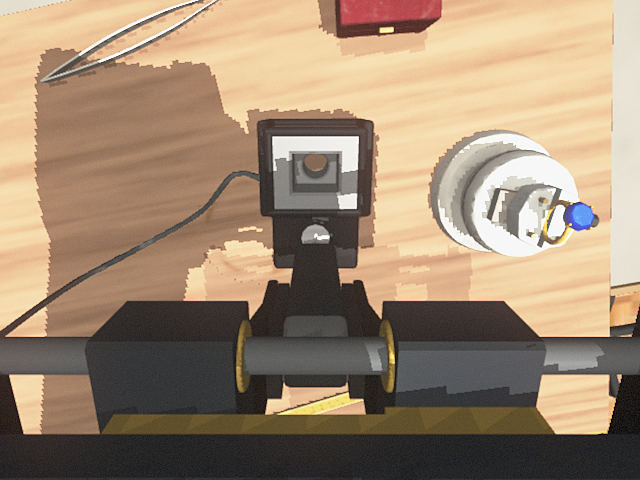

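```bash
python3 - <<'E'
from h import *
from bench import r
for n,(y,x) in (("scene",(185,320)),("top",(200,340))):
    im=r.camera(n)[:,:,::-1]
    cv2.imwrite(f"pics/{n}6.png",cv2.resize(im[y:y+100,x:x+130],None,fx=6,fy=6,interpolation=cv2.INTER_CUBIC))
E
python3 go.py .5294 -.2496 .115 -100.9
```

```text
pos [ 0.5304 -0.2499  0.1317] yaw -101.03 tilt [ 9.e-04 -5.e-04 -1.e+00] ft [-0.32 -0.61 -0.75] w 0.021783912341312224 t 7.1333
move cm [ 1.67 -0.01  0.1 ] twist -0.026848620802184087
```

View pics/scene6.png

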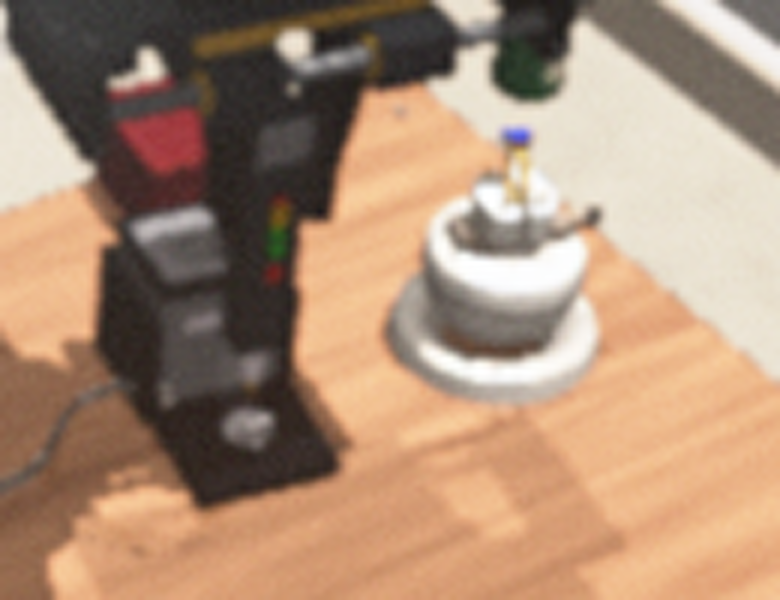

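View pics/top6.png

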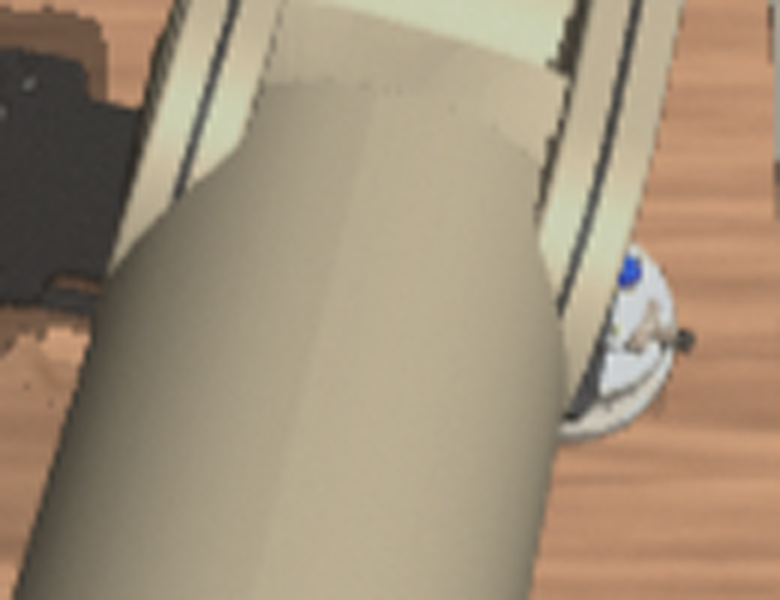

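>>> drive_tool --pt "0.5 0 0.05 0" --pt "1.0 0 0.05 0" --pt "1.3 0 0.05 0" --pt "1.4 0 0.05 0" --pt "1.5 0 0.05 0" --pt "1.5 0 0.05 0" --pt "1.5 0 0.05 0" --pt "1.5 0 0.05 0"

```text
time: 7.8
ee_pos: [0.5296, -0.2497, 0.1162]
eef_rot: [0.704, -0.068, -0.704, -0.068]
ft_force: [-1.2, 0.9, 0.7]
width: 0.0218
```

```bash
python3 go.py .5294 -.2496 .115 -100.9
```

```text
pos [ 0.5296 -0.2497  0.1162] yaw -101.03 tilt [ 1.e-04 -1.e-04 -1.e+00] ft [-1.25  0.86  0.69] w 0.021826642346784872 t 7.8
move cm [ 0.12 -0.01  0.02] twist -0.026953562870096447
```

>>> drive_tool --pt "0.1 0 0.0 0" --pt "0.12 0 0 0" --pt "0.12 0 0 0" --pt "0.12 0 0 0" --pt "0.12 0 0 0" --pt "0.12 0 0 0"

```text
time: 8.3
ee_pos: [0.5297, -0.2497, 0.1149]
eef_rot: [0.704, -0.068, -0.704, -0.068]
ft_force: [-1.1, 0.0, 1.6]
width: 0.0219
```

```bash
python3 go.py .5294 -.2496 .115 -100.9; python3 - <<'E'
from h import *
from bench import r
F=[]
for i in range(4):
    n="scene"; im=r.camera(n)[:,:,::-1]; F.append(r.read_state()["ft_force"])
print(np.round(F,2))
y,x=185,320
cv2.imwrite(f"pics/scene7.png",cv2.resize(im[y:y+100,x:x+130],None,fx=6,fy=6,interpolation=cv2.INTER_CUBIC))
s=r.calibration(n)
for P in ([.5294,-.2496,.0145],[.5294,-.2496,.0375]): print((proj(s,P)[0]-[x,y]+.4)*6)
E
```

```text
pos [ 0.5297 -0.2497  0.1149] yaw -101.03 tilt [ 2.e-04 -1.e-04 -1.e+00] ft [-1.1   0.02  1.6 ] w 0.021936117609680793 t 8.3
move cm [-0.01 -0.    0.03] twist -0.026728141746332312
[[-0.78 -0.56  1.21]
 [-0.89  0.17  1.49]
 [-0.4   1.02  0.48]
 [ 0.02  0.57  1.33]]
[244.67097134 430.47733963]
[249.30102042 383.84522189]
```

View pics/scene7.png

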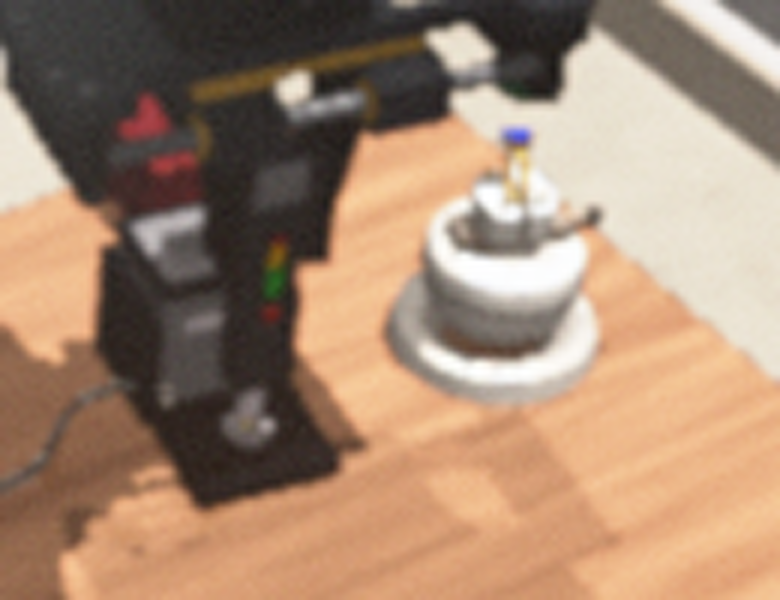

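>>> drive_tool --pt "0 0 0 0" --pt "0 0 0 0" --pt "0 0 0 0" --pt "0 0 0 0" --pt "0 0 0 0" --pt "0 0 0 0" --pt "0 0 0 0" --pt "0 0 0 0" --pt "0 0 0 0" --pt "0 0 0 0" --pt "0 0 0 0" --pt "0 0 0 0" --pt "0 0 0 0" --pt "0 0 0 0" --pt "0 0 0 0"

```text
time: 9.75
ee_pos: [0.5296, -0.2497, 0.1149]
eef_rot: [0.704, -0.068, -0.704, -0.068]
ft_force: [-0.9, 0.4, 0.3]
width: 0.0221
```

```bash
python3 go.py .5294 -.2496 .115 -100.9
```

```text
pos [ 0.5296 -0.2497  0.1149] yaw -101.04 tilt [ 1.e-04 -1.e-04 -1.e+00] ft [-0.92  0.39  0.34] w 0.022134099488396328 t 9.75
move cm [-0.01 -0.01  0.02] twist -0.02745388399509352
```

>>> drive_tool --pt "-0.5 0 0 0" --pt "-1.5 0 0 0" --pt "-2.5 0 0 0" --pt "-3 0 0 0" --pt "-3 0 -0.6 0" --pt "-3 0 -1.4 0" --pt "-3 0 -1.8 0" --pt "-3 0 -2.2 0" --pt "-3 0 -2.5 0" --pt "-3 0 -2.8 0" --pt "-3 0 -3.1 0" --pt "-3 0 -3.4 0" --pt "-3 0 -3.7 0" --pt "-3 0 -4 0" --pt "-3 0 -4 0" --pt "-3 0 -4 0" --force 10

```text
time: 11.08
ee_pos: [0.5691, -0.2574, 0.1448]
eef_rot: [0.704, -0.068, -0.704, -0.068]
ft_force: [-1.5, 0.5, -0.9]
width: 0.0217
```

```bash
python3 go.py .5297 -.2499 .145 -100.9;python3 shot.py w8;python3 - <<'E'
from h import *
from bench import r
im=r.camera("scene")[:,:,::-1];y,x=165,320
cv2.imwrite(f"pics/scene8.png",cv2.resize(im[y:y+100,x:x+130],None,fx=6,fy=6,interpolation=cv2.INTER_CUBIC))
E
```

```text
pos [ 0.5691 -0.2574  0.1448] yaw -101.03 tilt [ 3.e-04 -1.e-04 -1.e+00] ft [-1.52  0.45 -0.93] w 0.02172957709938109 t 11.0833
move cm [-0.02  0.02  4.01] twist -0.026010667168475266
[ 0.56905651 -0.25738015  0.14480078] [ 0.70394875 -0.067989   -0.70371844 -0.06792654] [-1.51572708  0.4549232  -0.93324241] 11.0833 0.02172957709938109
```

View pics/scene8.png

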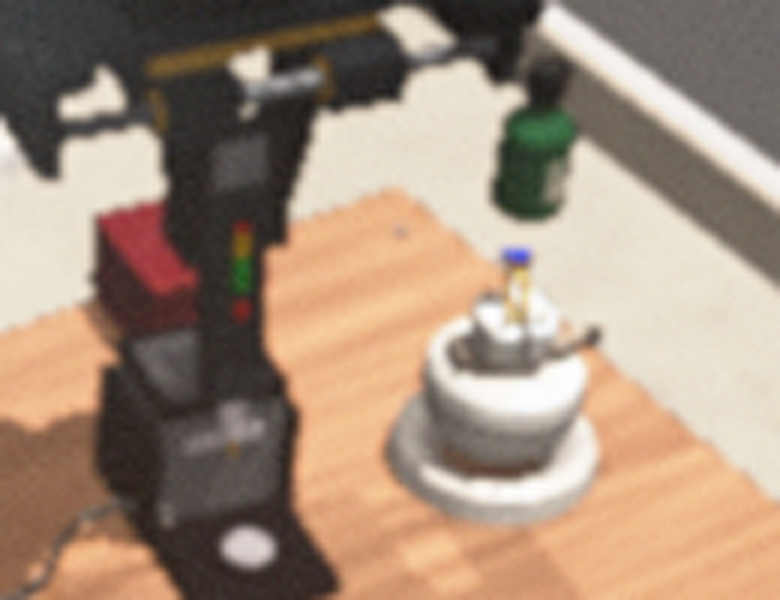

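View pics/w8.png

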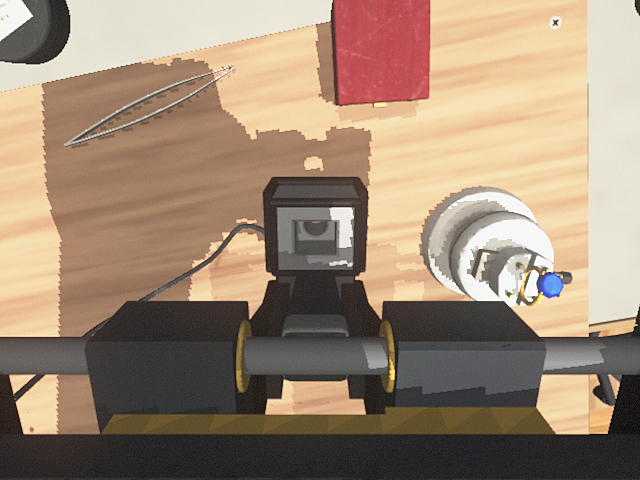

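>>> drive_tool --pt "0 0 -0.3 0" --pt "0 0 -0.6 0" --pt "0 0 -0.9 0" --pt "0 0 -1.2 0" --pt "0 0 -1.5 0" --pt "0 0 -1.8 0" --pt "0 0 -1.95 0" --pt "0 0 -1.95 0" --pt "0 0 -1.95 0"

```text
time: 11.93
ee_pos: [0.5884, -0.2611, 0.1451]
eef_rot: [0.704, -0.068, -0.703, -0.068]
ft_force: [-0.9, -0.0, -1.6]
width: 0.0217
```

```bash
python3 go.py .5297 -.2499 .145 -100.9;python3 shot.py w9;python3 - <<'E'
from h import *
from bench import r
im=r.camera("scene")[:,:,::-1];y,x=165,320
cv2.imwrite(f"pics/scene9.png",cv2.resize(im[y:y+100,x:x+130],None,fx=6,fy=6,interpolation=cv2.INTER_CUBIC))
E
```

```text
pos [ 0.5884 -0.2611  0.1451] yaw -101.03 tilt [ 1.e-03 -3.e-04 -1.e+00] ft [-0.91 -0.01 -1.63] w 0.02172069230500353 t 11.9333
move cm [0.01 0.02 5.98] twist -0.02596595096180181
[ 0.58843989 -0.26114501  0.14511843] [ 0.70419994 -0.0680399  -0.70346734 -0.06787284] [-0.91162911 -0.00886831 -1.63258734] 11.9333 0.02172069230500353
```

View pics/scene9.png

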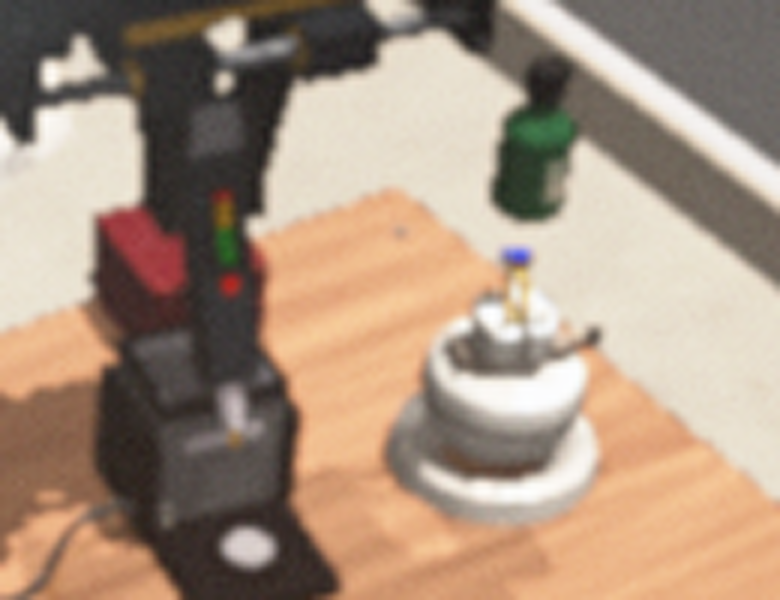

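View pics/w9.png

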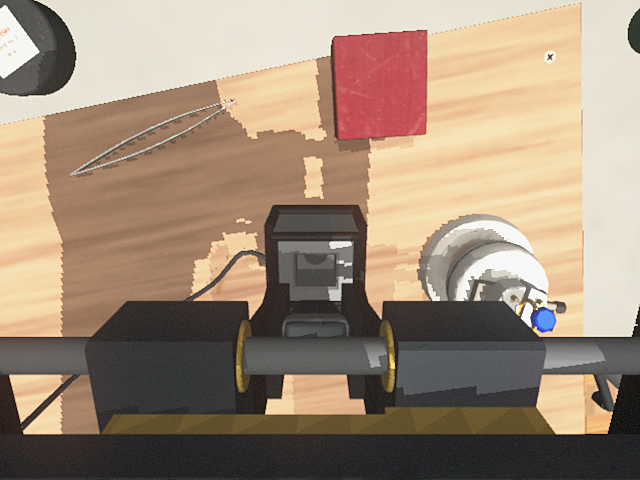

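```bash
cat > tilt.py <<'E'
from h import *
def tester(st,th,off=0.,L=.103):
    T=R.from_quat(st["eef_rot"]).as_matrix();p=np.array(st["ee_pos"])
    t=np.radians(th); ax=-np.cos(t)*T[:,0]-np.sin(t)*T[:,2]   # toward top end
    fx=np.cos(t)*-T[:,2]+np.sin(t)*T[:,0]; fy=-T[:,1]
    o=p+off*-T[:,2]
    f=lambda x,y,z:o+fx*x+fy*y+ax*z
    return f
E
python3 - <<'E'
from tilt import *
from bench import r
import pickle
st,w,im=pickle.load(open("w9.pkl","rb"));s=r.calibration("scene")
g=im[:,:,::-1]
cv2.imwrite("pics/w9c.png",cv2.resize(g[280:360,250:380],None,fx=6,fy=6,interpolation=cv2.INTER_CUBIC))
for th in(18,22,26,30):
    f=tester(st,th)
    print(th,"tip scene",proj(s,f(0,0,-.103)).round(1),"corner of shoulder",proj(s,f(0,0,-.086)).round(1),"wrist top corners fl fr bl br",proj(w,[f(.009,.011,.028),f(.009,-.011,.028),f(-.009,.011,.028),f(-.009,-.011,.028)]).round(1).tolist())
E
```

```text
18 tip scene [[356.2 237.2]] corner of shoulder [[355.7 230.2]] wrist top corners fl fr bl br [[282.3, 313.4], [351.0, 313.3], [282.3, 370.0], [351.2, 369.9]]
22 tip scene [[357.5 238.3]] corner of shoulder [[356.8 231. ]] wrist top corners fl fr bl br [[282.5, 307.0], [350.8, 306.9], [282.2, 364.3], [351.4, 364.1]]
26 tip scene [[358.8 239.1]] corner of shoulder [[357.9 231.7]] wrist top corners fl fr bl br [[282.7, 300.8], [350.6, 300.7], [282.1, 358.3], [351.5, 358.1]]
30 tip scene [[360.1 239.7]] corner of shoulder [[359.  232.1]] wrist top corners fl fr bl br [[282.9, 294.8], [350.3, 294.7], [282.0, 352.0], [351.5, 351.9]]
```

View pics/w9c.png

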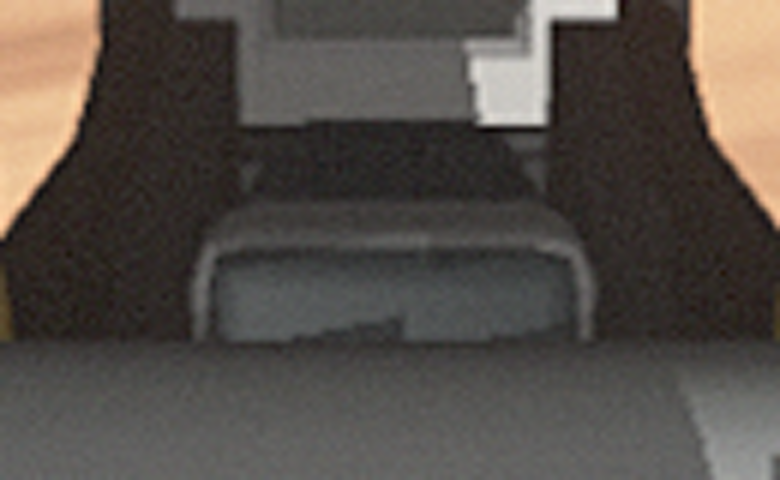

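```bash
python3 - <<'E'
from tilt import *
import pickle
o=[]
for n in("w6","w8","w9"):
    st,w,im=pickle.load(open(n+".pkl","rb"))
    o.append(cv2.resize(np.ascontiguousarray(im[285:345,275:358,::-1]),None,fx=4,fy=4,interpolation=cv2.INTER_CUBIC))
    for th in(0,4,8,12,16,20,24,28):
        f=tester(st,th); print(n,th,proj(w,[f(.009,0,.028),f(.009,0,-.0)]).round(1)[:,1],end=";")
    print()
cv2.imwrite("pics/cmp.png",np.vstack(o))
E
```

```text
w6 0 [342.9 303.4];w6 4 [336.4 302.7];w6 8 [329.8 302.2];w6 12 [323.2 301.7];w6 16 [316.6 301.4];w6 20 [310.1 301.1];w6 24 [303.8 301. ];w6 28 [297.7 301. ];
w8 0 [342.9 303.4];w8 4 [336.4 302.7];w8 8 [329.8 302.1];w8 12 [323.1 301.7];w8 16 [316.6 301.4];w8 20 [310.1 301.1];w8 24 [303.8 301. ];w8 28 [297.7 301. ];
w9 0 [342.9 303.4];w9 4 [336.4 302.7];w9 8 [329.7 302.1];w9 12 [323.1 301.7];w9 16 [316.6 301.3];w9 20 [310.1 301.1];w9 24 [303.8 301. ];w9 28 [297.7 301. ];
```

View pics/cmp.png

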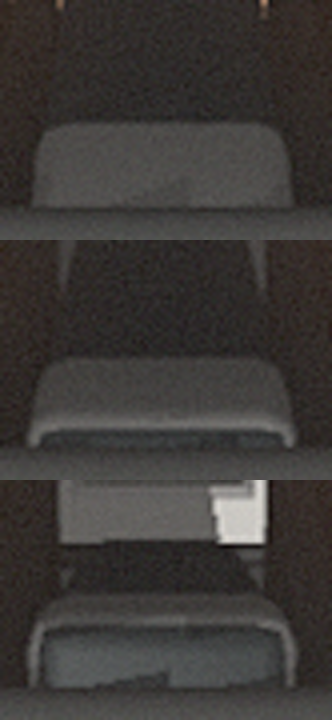

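```bash
python3 - <<'E'
from tilt import *
from bench import r
import pickle
from scipy.optimize import least_squares
s=r.calibration("scene")
q=[.704,-.068,-.704,-.068]
st7=dict(ee_pos=[.5297,-.2497,.1149],eef_rot=q)
st9=pickle.load(open("w9.pkl","rb"))[0];st8=pickle.load(open("w8.pkl","rb"))[0]
px=lambda x,y,o:np.array([320+x/6-.4,o+y/6-.4])
f7=tester(st7,0)
# LEDs
def led(a):return lambda f:np.array([f(-.009,a[0],a[1]),f(-.009,a[2],a[3])])
o7=np.array([px(276,245,185),px(271,313,185)])
sol=least_squares(lambda a:(proj(s,led(a)(f7))-o7).ravel(),[0,0,0,-.03]);a=sol.x;print("leds",a.round(4),sol.cost)
for st,obs,nm in((st8,[(243,230),(241,311),(234,450)],"8"),(st9,[(222,195),(231,287),(234,438)],"9")):
    O=np.array([px(*z,165) for z in obs])
    def res(p,free=True):
        f=tester(st,p[0],p[1]/1000)
        P=np.vstack([led(a)(f),f(0,0,-.103+.0007)])
        return (proj(s,P)-O).ravel()
    z=least_squares(res,[15,0]);print(nm,z.x,z.fun.round(1)); z=least_squares(lambda p:res([p[0],0]),[15]);print(nm,z.x,z.fun.round(1))
# wrist cap
st6,w6,_=pickle.load(open("w6.pkl","rb"))
for h in(.006,.008,.01,.012): print(h,[proj(w6,tester(st6,t)(.009,0,h))[0,1].round(1) for t in(0,6,12,18,24)])
print("topedge",[proj(w6,tester(st6,t)(.008,0,.028))[0,1].round(1) for t in(0,6,12,18,24)])
E
```

```text
leds [-0.0003 -0.0059 -0.0011 -0.037 ] 8.077935669463161e-28
8 [ 9.87744763 -2.62580927] [-0.7  0.3  0.  -0.2 -1.   1. ]
8 [11.84226956] [-1.1 -0.5 -0.2 -0.8 -0.8  1. ]
9 [21.00093986 -4.24137796] [-0.5  0.6 -0.5 -0.8 -0.7  1.3]
9 [24.26932711] [-1.3 -0.7 -0.9 -2.  -0.4  0.9]
0.006 [np.float64(310.7), np.float64(308.1), np.float64(305.6), np.float64(303.5), np.float64(301.5)]
0.008 [np.float64(313.3), np.float64(310.0), np.float64(307.0), np.float64(304.2), np.float64(301.7)]
0.01 [np.float64(315.9), np.float64(312.1), np.float64(308.4), np.float64(305.0), np.float64(301.9)]
0.012 [np.float64(318.6), np.float64(314.2), np.float64(309.9), np.float64(305.9), np.float64(302.1)]
topedge [np.float64(345.7), np.float64(336.0), np.float64(326.2), np.float64(316.5), np.float64(307.0)]
```

```bash
cat > fit.py <<'E'
from tilt import *
from bench import r
import pickle
from scipy.optimize import least_squares
s=r.calibration("scene")
a=[-0.0003,-0.0059,-0.0011,-0.037]
def fit(st,obs,oy,w,cap,edge,ox=320):
    O=np.array([[ox+x/6-.4,oy+y/6-.4] for x,y in obs])
    def res(p):
        f=tester(st,p[0],p[1]/1000)
        P=np.array([f(-.009,a[0],a[1]),f(-.009,a[2],a[3]),f(0,0,-.1023)])
        z=(proj(s,P)-O).ravel()
        z=np.r_[z*2,(proj(w,f(.009,0,.0097))[0,1]-cap),(proj(w,f(.0085,0,.028))[0,1]-edge)]
        return z
    z=least_squares(res,[15,0]);print("tilt,off",z.x.round(2),z.fun.round(1))
    return z.x
E
python3 - <<'E'
from fit import *
for n,obs,cap,ed in(("w8",[(243,230),(241,311),(234,450)],314.5,332.5),("w9",[(222,195),(231,287),(234,438)],313,321.3)):
    st,w,_=pickle.load(open(n+".pkl","rb")); fit(st,obs,165,w,cap,ed)
E
```

```text
tilt,off [10.6  -2.08] [-1.5  0.3 -0.  -0.6 -1.8  2.2 -0.3  0.3]
tilt,off [21.09 -4.02] [-1.1  1.1 -1.  -1.7 -1.4  2.6  0.2 -0.1]
```

>>> drive_tool --pt "0 0 -0.3 0" --pt "0 0 -0.55 0" --pt "0 0 -0.65 0" --pt "0 0 -0.65 0" --pt "0 0 -0.65 0"

```text
time: 12.45
ee_pos: [0.5945, -0.2623, 0.1448]
eef_rot: [0.704, -0.068, -0.704, -0.068]
ft_force: [-2.0, 0.1, -0.2]
width: 0.0218
```

>>> drive_tool --pt "0 0 0 0" --pt "0 0 0 0" --pt "0 0 0 0" --pt "0 0 0.2 0" --pt "-2 0 0.4 0" --pt "-4 0 0.4 0" --pt "-5 0 0.4 0" --pt "-5 0 0.4 0" --pt "-5 0 0.4 0" --pt "-5 0 0.4 0" --force 25

```text
time: 13.28
ee_pos: [0.59, -0.2614, 0.1936]
eef_rot: [-0.703, 0.068, 0.704, 0.068]
ft_force: [-0.6, 0.6, -0.7]
width: 0.022
```

```bash
python3 go.py .5297 -.2499 .145 -100.9;python3 shot.py w10;python3 - <<'E'
from h import *
from bench import r
im=r.camera("scene")[:,:,::-1];y,x=125,310
cv2.imwrite(f"pics/scene10.png",cv2.resize(im[y:y+100,x:x+130],None,fx=6,fy=6,interpolation=cv2.INTER_CUBIC))
im=cv2.imread("pics/w10.png")
cv2.imwrite("pics/w10c.png",cv2.resize(im[285:345,275:358],None,fx=8,fy=8,interpolation=cv2.INTER_CUBIC))
E
```

```text
pos [ 0.59   -0.2614  0.1936] yaw -101.04 tilt [-1.2e-03  4.0e-04 -1.0e+00] ft [-0.58  0.57 -0.69] w 0.021965434446324362 t 13.2833
move cm [4.87 0.03 6.13] twist -0.02704040737075388
[ 0.59001415 -0.26141075  0.19362586] [-0.70340768  0.06787966  0.70425316  0.06809903] [-0.58238418  0.57429977 -0.6885837 ] 13.2833 0.021965434446324362
```

View pics/scene10.png

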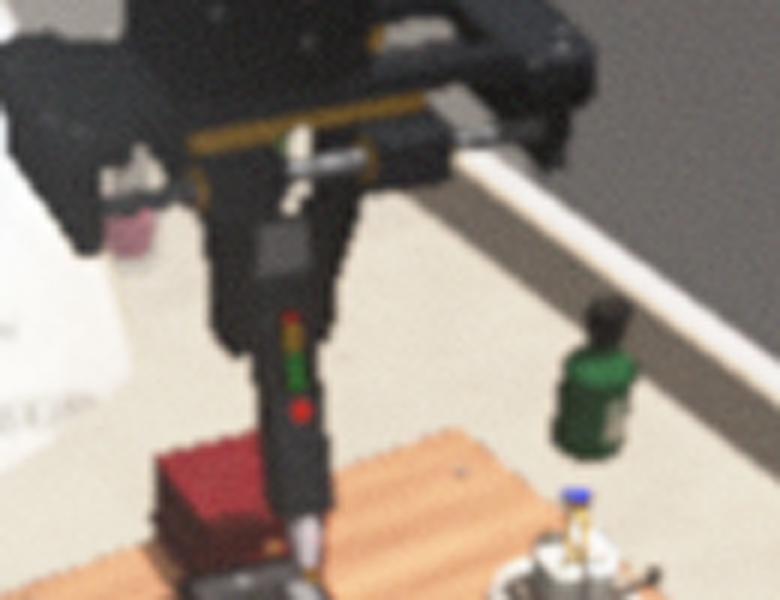

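View pics/w10c.png

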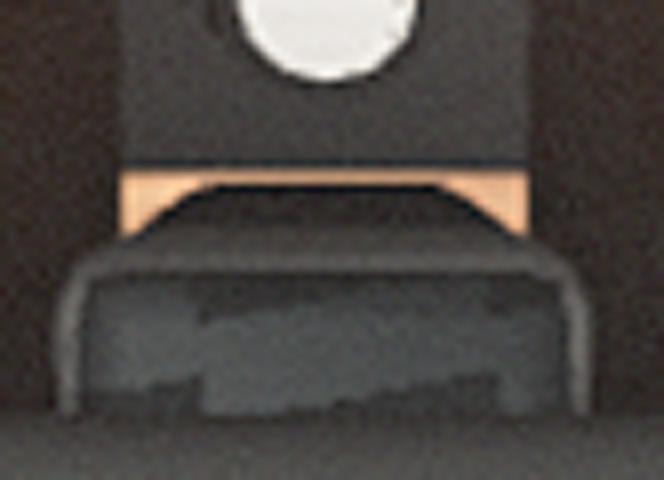

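View pics/w10.png

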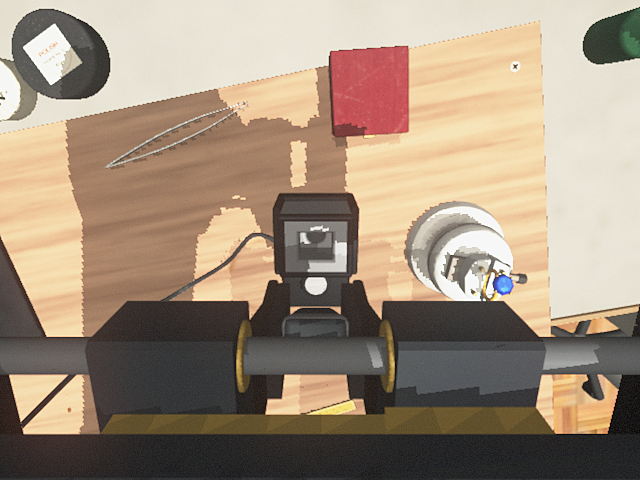

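```bash
python3 - <<'E'
from fit import *
st,w,_=pickle.load(open("w10.pkl","rb")); p=fit(st,[(291,318),(301,411),(310,580)],125,w,313.5,318.2,ox=310)
p=fit(st,[(291,320),(301,411),(309,578)],125,w,313.5,318.2,ox=310)
E
```

```text
tilt,off [24.94 -5.02] [-1.1  0.7 -0.4 -0.8 -1.1  1.9  0.3 -0.3]
tilt,off [24.56 -4.89] [-1.1  0.  -0.5 -0.9 -1.1  2.4  0.1 -0. ]
```

```bash
cat > tgt.py <<'E'
import sys
from h import *
T=np.array([.5427,-.3731,.0975]);th=np.radians(24.8);y=np.radians(-20.5)
e=np.array([np.cos(y),np.sin(y),0]);u=np.sin(th)*e+np.cos(th)*np.array([0,0,1.])
d=float(sys.argv[1])/1000
p=T+(.103+d)*u+.005*e
print(*p.round(4))
E
for d in 40 15 4 0 -2.5; do echo $d; python3 tgt.py $d; done; python3 go.py $(python3 tgt.py 40) -110.5
```

```text
40
0.6036 -0.3959 0.2273
15
0.5937 -0.3922 0.2046
4
0.5894 -0.3906 0.1946
0
0.5879 -0.39 0.191
-2.5
0.5869 -0.3896 0.1887
pos [ 0.5899 -0.2614  0.1934] yaw -101.03 tilt [-1.7e-03  7.0e-04 -1.0e+00] ft [ 0.34 -0.49 -0.96] w 0.022110624902442103 t 13.3833
move cm [-3.4  12.94 -3.91] twist 1.8939803768962862
```

>>> drive_tool --pt "-1 0 0 0" --pt "-2.2 0.5 -0.3 0.2" --pt "-3.4 2 -0.8 0.5" --pt "-3.4 4 -1.4 0.8" --pt "-3.4 6 -2 1.1" --pt "-3.4 8 -2.6 1.4" --pt "-3.4 10 -3.2 1.7" --pt "-3.4 11.6 -3.6 1.9" --pt "-3.4 12.6 -3.8 1.9" --pt "-3.4 12.9 -3.9 1.9" --pt "-3.4 12.9 -3.9 1.9" --pt "-3.4 12.9 -3.9 1.9" --pt "-3.4 12.9 -3.9 1.9"

```text
time: 14.47
ee_pos: [0.6046, -0.3941, 0.2291]
eef_rot: [0.696, -0.125, -0.696, -0.126]
ft_force: [0.1, -1.6, -1.2]
width: 0.0221
```

```bash
 python3 go.py $(python3 tgt.py 8) -110.5
```

```text
pos [ 0.6046 -0.3941  0.2291] yaw -110.42 tilt [ 5.e-04  6.e-04 -1.e+00] ft [ 0.06 -1.65 -1.22] w 0.022086390011824997 t 14.4667
move cm [3.08 0.2  1.37] twist 0.015365726632683162
```

Clear of the stone; come along the stone's axis to about 8 mm off.

>>> drive_tool --pt "0.5 0 0.2 0" --pt "1.2 0.1 0.5 0" --pt "2 0.1 0.9 0" --pt "2.7 0.1 1.2 0" --pt "2.9 0.1 1.3 0" --pt "2.9 0.1 1.3 0" --pt "2.9 0.1 1.3 0" --pt "2.9 0.1 1.3 0"

```text
time: 15.13
ee_pos: [0.5918, -0.3921, 0.2003]
eef_rot: [0.696, -0.126, -0.695, -0.126]
ft_force: [-0.2, 0.6, -0.8]
width: 0.0222
```

```bash
 python3 go.py $(python3 tgt.py 8) -110.5; python3 shot.py w11; python3 - <<'E'
from h import *
from bench import r
im=r.camera("scene")[:,:,::-1];y,x=125,340
cv2.imwrite("pics/s11f.png",im)
cv2.imwrite(f"pics/scene11.png",cv2.resize(im[y:y+100,x:x+130],None,fx=6,fy=6,interpolation=cv2.INTER_CUBIC))
im=r.camera("top")[:,:,::-1]
cv2.imwrite(f"pics/top11.png",cv2.resize(im[200:300,380:510],None,fx=6,fy=6,interpolation=cv2.INTER_CUBIC))
E
```

```text
pos [ 0.5918 -0.3921  0.2003] yaw -110.54 tilt [ 8.e-04 -4.e-04 -1.e+00] ft [-0.16  0.55 -0.84] w 0.022201496821982778 t 15.1333
move cm [ 0.2  -0.06  0.1 ] twist -0.007029620050036556
[ 0.59175996 -0.39209439  0.20033263] [ 0.69606955 -0.12612483 -0.69549678 -0.12595213] [-0.16152107  0.55431568 -0.83630929] 15.1333 0.022201496821982778
```

View pics/scene11.png

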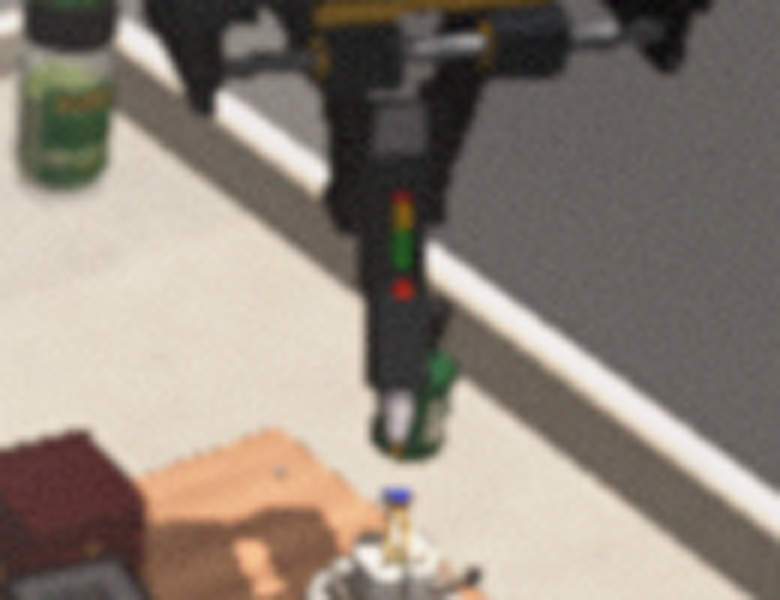

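View pics/top11.png

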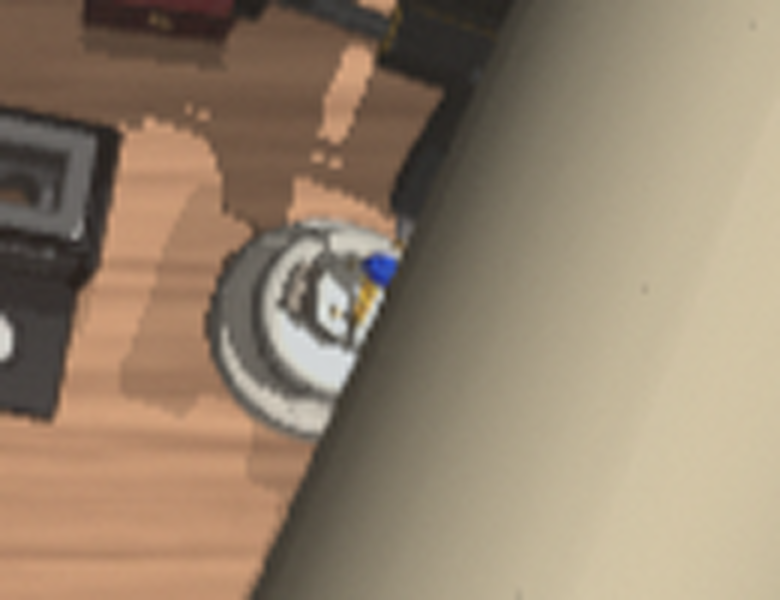

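View pics/w11.png

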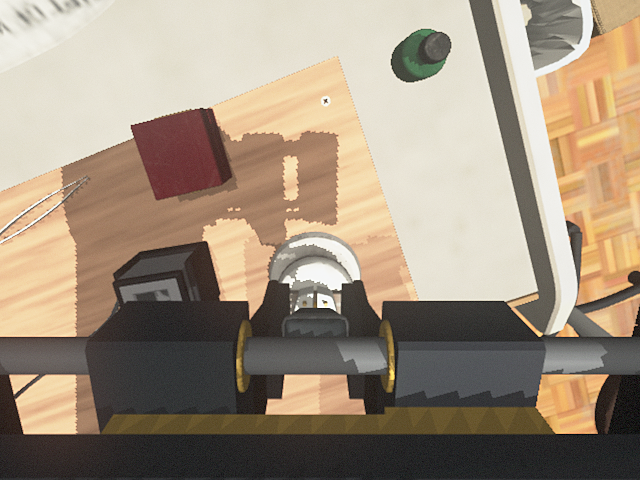

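```bash
python3 - <<'E'
from fit import *
from h import *
st,w,im=pickle.load(open("w11.pkl","rb"))
g=cv2.imread("pics/w11.png")[285:345,275:358];cv2.imwrite("pics/w11c.png",cv2.resize(g,None,fx=8,fy=8,interpolation=cv2.INTER_CUBIC))
g=cv2.imread("pics/s11f.png")[185:225,385:425];cv2.imwrite("pics/s11c.png",cv2.resize(g,None,fx=14,fy=14,interpolation=cv2.INTER_CUBIC))
p=fit(st,[(401,203),(403,290),(396,450)],125,w,313.5,318.2,ox=340)
P=[st["ee_pos"]*0+tester(st,24.8,-.005)(0,0,-.103),[.5427,-.3731,.0975]]
print(np.array(P),((proj(s,P)-[385,185]+.46)*14).round(0))
print("1mm x,y,z ->", ((proj(s,np.array(P[1])+np.eye(3)*.001)-proj(s,P[1]))*14).round(1))
E
```

```text
tilt,off [24.03 -4.76] [-0.8 -1.  -0.4 -1.3 -1.3  2.8 -0.1  0.2]
[[ 0.54668985 -0.37522143  0.10679106]
 [ 0.5427     -0.3731      0.0975    ]] [[289. 238.]
 [287. 302.]]
1mm x,y,z -> [[-4.  -3.3]
 [-4.9  1.9]
 [ 0.8 -5.1]]
```

View pics/s11c.png

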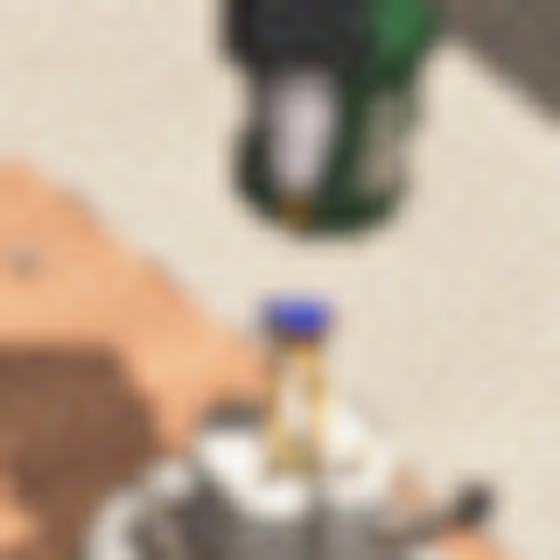

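View pics/w11c.png

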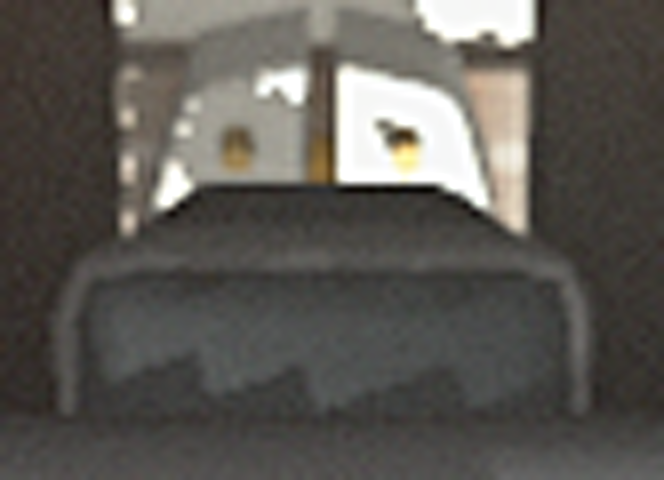

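```bash
 python3 go.py $(python3 tgt.py 2) -110.5;python3 go.py $(python3 tgt.py -2.5) -110.5
```

```text
pos [ 0.5917 -0.3921  0.2002] yaw -110.53 tilt [ 6.e-04 -4.e-04 -1.e+00] ft [-0.13 -0.79 -1.42] w 0.021733795808670523 t 15.2833
move cm [ 0.74 -0.06  0.36] twist -0.006670100829222747
pos [ 0.5917 -0.3921  0.2002] yaw -110.53 tilt [ 6.e-04 -4.e-04 -1.e+00] ft [-0.13 -0.79 -1.42] w 0.021733795808670523 t 15.2833
move cm [ 1.15 -0.06  0.54] twist -0.006670100829222747
```

>>> drive_tool --pt "0.2 -0.05 0.1 0" --pt "0.4 -0.05 0.2 0" --pt "0.6 -0.05 0.3 0" --pt "0.7 -0.05 0.34 0" --pt "0.7 -0.05 0.34 0" --pt "0.7 -0.05 0.34 0" --pt "0.7 -0.05 0.34 0" --pt "0.7 -0.05 0.34 0"

```text
time: 15.95
ee_pos: [0.5885, -0.3904, 0.193]
eef_rot: [0.696, -0.126, -0.696, -0.126]
ft_force: [0.8, 0.5, -0.6]
width: 0.0221
```

```bash
cat > ff.py <<'E'
from h import *
from bench import r
import sys
F=[r.read_state()["ft_force"]]
for i in range(6):
    im=r.camera("scene"); F.append(r.read_state()["ft_force"])
F=np.array(F);print("mean F",F.mean(0).round(2),"sd",F.std(0).round(2))
cv2.imwrite("pics/%s.png"%sys.argv[1],cv2.resize(im[175:225,375:430,::-1],None,fx=10,fy=10,interpolation=cv2.INTER_CUBIC))
E
python3 ff.py s12; python3 go.py $(python3 tgt.py -2.5) -110.5
```

```text
mean F [ 0.03 -0.25 -0.83] sd [0.6  0.6  0.44]
pos [ 0.5885 -0.3903  0.1929] yaw -110.54 tilt [ 1.e-04 -1.e-04 -1.e+00] ft [-0.11 -1.04 -0.6 ] w 0.021858795569201412 t 16.25
move cm [ 0.42 -0.01  0.18] twist -0.007124596991070575
```

View pics/s12.png

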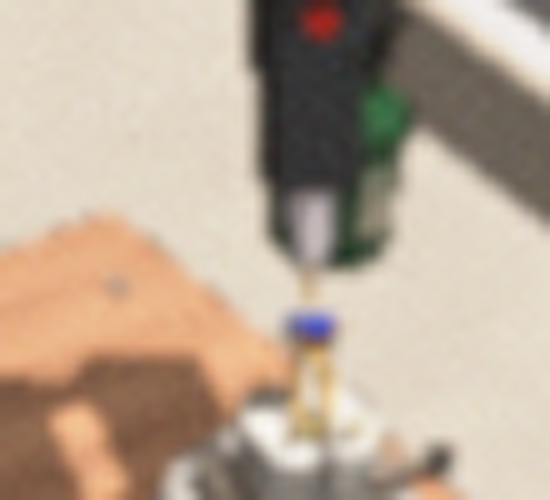

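>>> drive_tool --pt "0.1 0 0.05 0" --pt "0.2 0 0.09 0" --pt "0.28 0 0.13 0" --pt "0.28 0 0.13 0" --pt "0.28 0 0.13 0" --pt "0.28 0 0.13 0"

```text
time: 16.75
ee_pos: [0.5873, -0.3899, 0.1902]
eef_rot: [0.696, -0.126, -0.696, -0.126]
ft_force: [0.7, -0.8, -0.4]
width: 0.0218
```

```bash
python3 ff.py s13; python3 go.py $(python3 tgt.py -2.5) -110.5
```

```text
mean F [ 0.46 -0.14 -0.03] sd [0.42 0.43 0.45]
pos [ 0.5873 -0.3899  0.1902] yaw -110.53 tilt [ 2.e-04 -1.e-04 -1.e+00] ft [ 0.78  0.15 -0.09] w 0.021873654167875674 t 17.05
move cm [ 0.15 -0.01  0.05] twist -0.006891072979362889
```

View pics/s13.png

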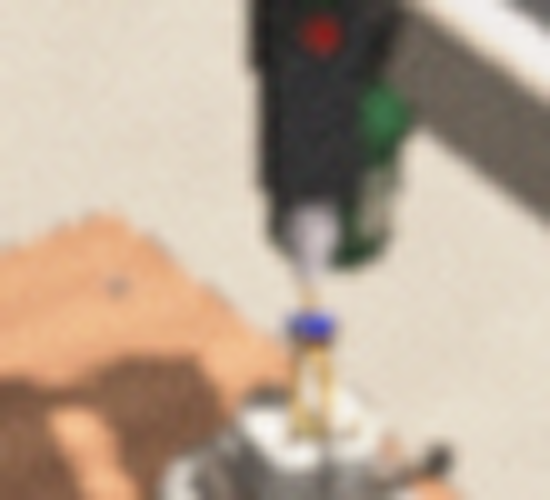

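>>> drive_tool --pt "0.08 0 0.04 0" --pt "0.16 0 0.07 0" --pt "0.16 0 0.07 0" --pt "0.16 0 0.07 0" --pt "0.16 0 0.07 0" --pt "0.16 0 0.07 0"

```text
time: 17.55
ee_pos: [0.5866, -0.3897, 0.1885]
eef_rot: [0.696, -0.126, -0.696, -0.126]
ft_force: [1.2, -0.2, 1.0]
width: 0.0217
```

```bash
sed -i 's/range(6)/range(14)/' ff.py; python3 ff.py s14; python3 go.py $(python3 tgt.py -2.5) -110.5
```

```text
mean F [ 0.54 -0.24  0.83] sd [0.47 0.57 0.41]
pos [ 0.5866 -0.3897  0.1885] yaw -110.54 tilt [ 1.e-04 -1.e-04 -1.e+00] ft [0.55 0.84 1.69] w 0.021500144404175123 t 18.25
move cm [-0.02 -0.02 -0.02] twist -0.007203713929425248
```

View pics/s14.png

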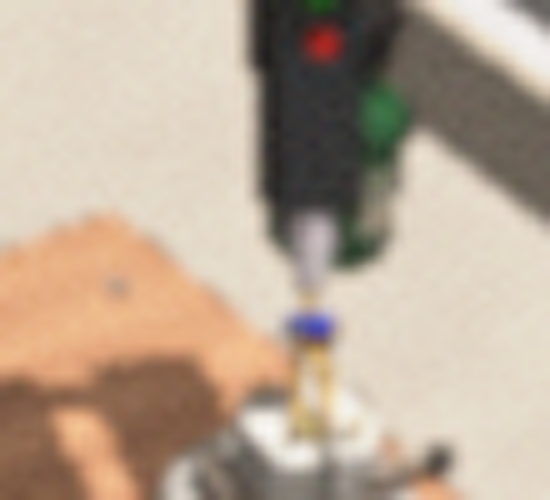

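>>> drive_tool --pt "0.05 0 0.02 0" --pt "0.05 0 0.02 0" --pt "0.05 0 0.02 0" --pt "0.05 0 0.02 0" --pt "0.05 0 0.02 0" --pt "0.05 0 0.02 0"

```text
time: 18.75
ee_pos: [0.5864, -0.3896, 0.188]
eef_rot: [0.696, -0.126, -0.696, -0.126]
ft_force: [1.0, -0.4, 0.4]
width: 0.022
```

```bash
python3 ff.py s15; python3 go.py $(python3 tgt.py -2.5) -110.5; python3 shot.py w15; python3 - <<'E'
from h import *
from bench import r
im=r.camera("scene")[:,:,::-1];y,x=135,340
cv2.imwrite("pics/scene15.png",cv2.resize(im[y:y+100,x:x+130],None,fx=6,fy=6,interpolation=cv2.INTER_CUBIC))
g=cv2.imread("pics/w15.png")[285:345,275:358];cv2.imwrite("pics/w15c.png",cv2.resize(g,None,fx=8,fy=8,interpolation=cv2.INTER_CUBIC))
E
```

```text
mean F [ 0.45 -0.28  0.95] sd [0.53 0.44 0.52]
pos [ 0.5864 -0.3896  0.188 ] yaw -110.54 tilt [ 0.e+00 -1.e-04 -1.e+00] ft [-0.3  -0.3   0.32] w 0.021697547422751418 t 19.45
move cm [-0.07 -0.02 -0.04] twist -0.007420207122265765
[ 0.5864203  -0.38959803  0.18797475] [ 0.69580131 -0.12608209 -0.69576084 -0.12601864] [-0.29601982 -0.29741248  0.32241697] 19.45 0.021697547422751418
```

View pics/scene15.png

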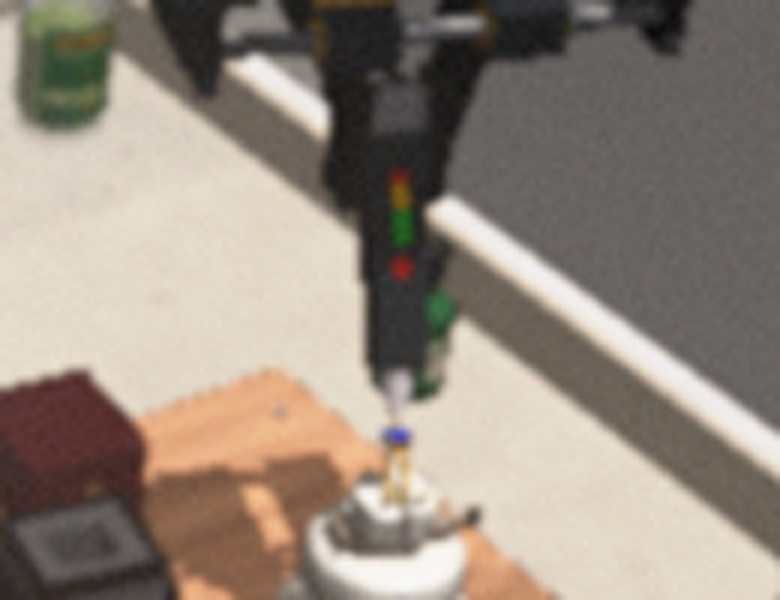

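View pics/w15c.png

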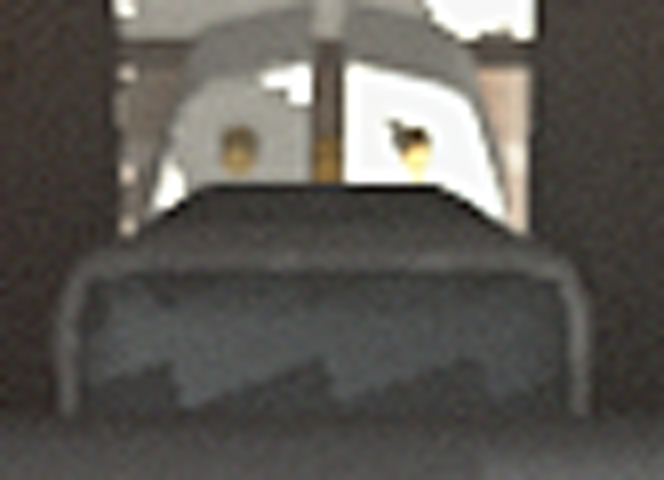

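```bash
python3 -c "
from bench import r
print(r.close_job())"
```

```text
the job is handed in; nothing more can be done
None
```

I drew the tester from its dock, checked it on the reference disc, then tested the blue stone. I handed in at about 19.5 s with the tester still pressed on the stone. The job gives no verdict, so what follows is my own measurements.

- **Disc:** the tester was upright, with the tip on the disc's middle as far as the scene camera showed. It was pressed about 2.5 mm for roughly 2 s; the wrist force rose about 2 N.
- **Tilting the tester:** the tool can only turn about its own vertical axis. I tilted the tester in the grip by pushing its nose against the front edge of the fixed dock block, with about 1 N extra force and the grip lowered to 10 N. I then tightened the grip to 25 N.
- **Stone:** I measured it leaning about 25° towards −20.5° in the world frame. The tester's tilt was estimated at 24–25° in the same direction, and the wrist picture showed it in line with the jaw slit.
- **Final press:** the force on the stone rose by about 1.8 N, which means the tip is about 2.0 mm in. The travel since contact suggests about 2.6 mm. Both are near half way, though they differ by more than I would like.
- **Undisturbed things:** in the last pictures the stone and ring had not moved, and nothing else in view looked shifted.

**Limits:** squareness is only known to about 2°. In the lean direction, the tip's place on the stone is known to about 1–1.5 mm, because the gripper hid the tip from the wrist camera. In the scene picture the tip also appeared about 1 pixel higher than predicted. The same offset showed before the tilt, so I put it down to the camera rather than slip in the grip.

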